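# Balance-check the mixer rotors and lock the balance

### The arm

A 6-joint arm with a two-finger parallel gripper is mounted at the origin on the work surface. World frame = base frame: x ahead of the robot, y to its left, z up, the work surface at z = 0. Lengths are in m, angles in rad, forces in N, time in s.
With the tool pointing down it reaches from about 0.3 to 0.95 m from the base axis. Payload 3.1 kg.
Tool frame: the origin (TCP) lies at the very end of the fingers, on their centre line; the grasp point (between the pads) lies tcp_to_grasp behind it (tcp_to_grasp is the distance from the TCP to the grasp point, in m); z points along the fingers, y is the line along which they close (so a half turn about z gives the same grasp; the last joint's range is limited). The gripper opens to 85 mm and grips with 20 to 120 N. Pads are 22 mm wide; open, the fingers measure 114 mm over their backs; the gripper's body (76 mm by 85 mm) begins 54 mm behind the grasp point. The pads swing forward as they close: fully open they stand 13 mm farther back than shut.
Start: joints at [-1.378, 0.308, 1.634, -0, 1.2, -0.07], TCP at [0.162, -0.604, 0.231] pointing down, gripper open.
Joint ranges: [-3.06, 3.06], [-0.79, 1.96], [0.05, 2.63], [-1.19, 4.34], [0.05, 2.64], [-2.94, 2.94]. Speed limits (rad/s): [2.79, 2.79, 3.14, 3.14, 3.14, 3.14].

### API

Orientations are given as a unit quaternion [w, x, y, z].
In Python, from rig import get_obs, capture, job_done, tcp_to_grasp gives the robot as it stands.
- The arm moves only by the tool carry_out, never from a script. Its argument "plan" is a list that holds one entry, the list of rows, each a list of 5 numbers: the shift along the tool's x, y, z in cm, then the turn about the tool's z in degrees, then the closure, from 0 (fully open) to 1 (shut). A call has 1 to 20 rows; each row is the pose to reach, as a shift and turn from the pose commanded when the call began, along the tool's axes at that moment; what a row does not reach only later rows make up. A row lasts 1/8 s, in which the tool goes at most 62.5 mm and 10.7 degrees, less where a joint would pass 70% of its speed; a pose out of reach is approached as far as the arm can. A call with a gripper value outside its range is refused whole. The fingers move at their own pace and stop on an object; "force" is the grip in N (left out, the last holds). Time passes only in rows, so rows that repeat a pose let the fingers close. It gives the time, the measured TCP pose, the force, the opening and the grip force at its end, in the units of the state.
- get_obs(): the state, without advancing time (a new reading comes with each control period).
- capture(name): name is "side" or "top"; returns a dict with "frame" (420x560x3 uint8, red, green, blue), "range_z" (420x560 float32, m along the optical axis (not along the pixel's ray), 0 where there is no reading), "camera_matrix" (3x3 intrinsics, pixels), "k1" (the pictures are not rectified: a ray, as slopes to the right and down, at radius r is drawn at 1 + k1 r^2 times it, then the intrinsics apply), "origin" and "rotation" of the camera in the world. Camera axes: x right, y down, z forward; pixel columns grow to the right and rows downward; lengths in m; the calibration is good to about 2 mm. A picture is of the moment at which its call begins.
- job_done(): hands the job in; it is judged then, once.
The state is a dict: "clock": time; "q": joint angles; "qvel": joint speeds; "joint_torque": joint torques, N m; "tcp_pos": TCP position; "ee_rot": TCP orientation; "contact_force": force on the tool from outside, world axes, zero at the start; "moment": the same for the moment, N m; "gripper_width": finger opening in m; "gripper_force": force on a finger pad.
Only numpy, scipy, OpenCV 4.12 (cv2) and the standard library are available. Lean on these libraries where they do the work, as an engineer would, in place of code of your own. Each camera call takes 0.05 s, during which the arm holds its last target. There are 200 camera calls.

### The job

Try every glaze-mixer rotor on the knife-edge balance, its hub seated flat in the saddle (its yellow tell-tale pops up) and its blades along the beam: those that leave the beam level go flat on the floor of the green tray, those that tip the beam go flat on the floor of the red tray. When all are sorted, lock the empty beam level by pushing the loose red-headed pin from either side fully home, through both yellow ears and the beam's tongue between them. Leave the sponge where it is.

Things in the scene. Friction and masses are not known exactly. Their poses are not given: they have to be found in the camera images.
- balance: knife-edge balance, fixed to the table: green base plate 120 mm (x) by 250 mm (y), 12 mm thick, dark pedestal with a steel knife edge along x, and at its +y end two yellow upright ears. Origin: on the table under the knife edge; y along the level beam, x along the knife edge
- beam (a joint): tilt (rad) of the aluminium beam about the knife edge, 65 mm above the table; 0 level, stops at +-0.25, positive when the tongue end is up. Swings freely, settles within about 1 s, returns to level when empty. With a sound rotor in the saddle it stays within 0.07 of level; with a heavy-bladed rotor it tips 0.13 to 0.25 towards the heavy blade
- saddle (a point): saddle centre on top of the beam, where the centre of a rotor's underside belongs; 75 mm up when level, tips with the beam. y along the beam, z its normal. Beam plate 60 (x) by 176 mm (y). Four round-topped black posts, 10 mm thick, 22 mm high, at x = +-23.5, y = +-14.7 mm, hold the hub with 1 mm play, the blades between them along y. A 10 mm high nib in the middle lifts the rotor's tell-tale
- lock_hole (a point): centre of the lock, 65 mm up, at y = +105 mm of the balance, axes as the balance. Two fixed yellow ears (8 mm thick, 36 wide, tops 86 mm up, outer faces at x = +-21 mm) with the beam's orange tongue (10 mm thick, 34 wide, 40 high) between; all have square holes along x, 18 mm wide in the ears, 20 in the tongue, in line when the beam is level
- pin: loose lock pin, 0.12 kg: red head 36 mm (x) by 26 mm (y) by 36 mm high, with a steel rod 12 mm thick, round-ended, sticking 62 mm out of the head's -x face at mid-height (18 mm). Origin: centre of the head's underside; x along the rod, pointing from the tip to the head. Lies on the table
- pin_tip (a point): tip of the pin's rod: in the pin's frame at x = -80 mm, z = 18 mm
- green_tray: green tray, fixed, 220 mm (x) by 200 mm (y), open top, walls 35 mm high and 6 mm thick, floor 6 mm thick (inside 208 by 188 mm, room for three rotors side by side with blades along x). Origin: centre of its underside, on the table
- red_tray: red tray, fixed, 220 mm (x) by 200 mm (y), open top, walls 35 mm high and 6 mm thick, floor 6 mm thick (inside 208 by 188 mm, room for three rotors side by side with blades along x). Origin: centre of its underside, on the table
- rotor_a: two-bladed mixer rotor, 0.33 kg: aluminium hub, diameter 44, 45 mm high, hollow bore with a yellow tell-tale rod; blue blade bar 150 long, 30 wide, 8 mm thick through its foot, flush with the underside, an upright fin 22 mm high, 4 thick across each end. Origin: centre of the underside; x along the blades, z up. One blade may be heavier; looks tell nothing. May be absent
- rotor_b: two-bladed mixer rotor, 0.33 kg: aluminium hub, diameter 44, 45 mm high, hollow bore with a yellow tell-tale rod; blue blade bar 150 long, 30 wide, 8 mm thick through its foot, flush with the underside, an upright fin 22 mm high, 4 thick across each end. Origin: centre of the underside; x along the blades, z up. One blade may be heavier; looks tell nothing. May be absent
- rotor_c: two-bladed mixer rotor, 0.33 kg: aluminium hub, diameter 44, 45 mm high, hollow bore with a yellow tell-tale rod; blue blade bar 150 long, 30 wide, 8 mm thick through its foot, flush with the underside, an upright fin 22 mm high, 4 thick across each end. Origin: centre of the underside; x along the blades, z up. One blade may be heavier; looks tell nothing. May be absent
- rotor_d: two-bladed mixer rotor, 0.33 kg: aluminium hub, diameter 44, 45 mm high, hollow bore with a yellow tell-tale rod; blue blade bar 150 long, 30 wide, 8 mm thick through its foot, flush with the underside, an upright fin 22 mm high, 4 thick across each end. Origin: centre of the underside; x along the blades, z up. One blade may be heavier; looks tell nothing. May be absent
- rotor_e: two-bladed mixer rotor, 0.33 kg: aluminium hub, diameter 44, 45 mm high, hollow bore with a yellow tell-tale rod; blue blade bar 150 long, 30 wide, 8 mm thick through its foot, flush with the underside, an upright fin 22 mm high, 4 thick across each end. Origin: centre of the underside; x along the blades, z up. One blade may be heavier; looks tell nothing. May be absent
- rotor_f: two-bladed mixer rotor, 0.33 kg: aluminium hub, diameter 44, 45 mm high, hollow bore with a yellow tell-tale rod; blue blade bar 150 long, 30 wide, 8 mm thick through its foot, flush with the underside, an upright fin 22 mm high, 4 thick across each end. Origin: centre of the underside; x along the blades, z up. One blade may be heavier; looks tell nothing. May be absent
- mark_a (a joint): tell-tale rod, yellow, 12 mm thick, in the bore of rotor_a: 0 (m) flush with the hub's top at the start; pushed up about 8 mm out of the top, and staying there, once the rotor has been fully seated in the saddle
- mark_b (a joint): tell-tale rod, yellow, 12 mm thick, in the bore of rotor_b: 0 (m) flush with the hub's top at the start; pushed up about 8 mm out of the top, and staying there, once the rotor has been fully seated in the saddle
- mark_c (a joint): tell-tale rod, yellow, 12 mm thick, in the bore of rotor_c: 0 (m) flush with the hub's top at the start; pushed up about 8 mm out of the top, and staying there, once the rotor has been fully seated in the saddle
- mark_d (a joint): tell-tale rod, yellow, 12 mm thick, in the bore of rotor_d: 0 (m) flush with the hub's top at the start; pushed up about 8 mm out of the top, and staying there, once the rotor has been fully seated in the saddle
- mark_e (a joint): tell-tale rod, yellow, 12 mm thick, in the bore of rotor_e: 0 (m) flush with the hub's top at the start; pushed up about 8 mm out of the top, and staying there, once the rotor has been fully seated in the saddle
- mark_f (a joint): tell-tale rod, yellow, 12 mm thick, in the bore of rotor_f: 0 (m) flush with the hub's top at the start; pushed up about 8 mm out of the top, and staying there, once the rotor has been fully seated in the saddle
- sponge: yellow sponge block 80 by 55 by 35 mm, a bystander; origin: centre of its underside
Things that resemble listed ones, but are neither listed nor needed, are in the scene too. Leave any turquoise look-alike of the rotor_c alone. What is shaped like the rotor_b but orange is not meant.

How it is judged:
By the outcome, as a careful person would: the job done as asked, in the order asked, and still so for the second after the job is handed in, with the robot touching nothing.
Of rotor_a, rotor_b, rotor_c, rotor_d, rotor_e, rotor_f only 3 to 5 are there at a start; the rules pass over those that are not, and their reading is None.
At some moment in a run one of rotor_a, rotor_b, rotor_c, rotor_d, rotor_e, rotor_f may be knocked a few centimetres aside while the robot is not near it.
Once in a run the grip may slacken for a moment while it holds something.
It also fails if it takes over 210 s, if anything falls off the work surface, if the arm or the gripper's body presses on something with over 40 N, if the wrist force passes 120 N, or if a joint passes its speed limit or range.

## Working session

There is one attempt and no reset: what is moved stays moved. The work goes in short steps, Python scripts to look and compute and a tool call to move; the robot and the scene stay as the last step left them, time stands still between calls to the robot, and variables do not carry over. Pictures are saved under pics/ and viewed, at most 14 in all, crops included, and the job is handed in when it is done.

Besides the shell and the picture viewer there is one more tool, called in YAML: its name, and indented under it one key for each argument. carry_out: Moves the arm, as the interface text tells. Its arguments: {"type":"object","properties":{"plan":{"type":"array","items":{"type":"array","items":{"type":"array","items":{"type":"number"}}}},"force":{"type":"number"}},"required":["plan"]}

```bash
ls; mkdir -p pics; cat > h.py <<'E'
import numpy as np, cv2
from rig import get_obs, capture, job_done, tcp_to_grasp
def cloud(c):
    h,w=c["range_z"].shape; K=np.array(c["camera_matrix"],float); k1=float(c["k1"])
    u,v=np.meshgrid(np.arange(w),np.arange(h))
    xd=(u-K[0,2])/K[0,0]; yd=(v-K[1,2])/K[1,1]
    x,y=xd.copy(),yd.copy()
    for _ in range(15):
        s=1+k1*(x*x+y*y); x=xd/s; y=yd/s
    z=c["range_z"]; P=np.dstack([x*z,y*z,z])
    W=P@np.array(c["rotation"]).T+np.array(c["origin"]); W[z==0]=np.nan
    return W
def shot(n,f=None):
    c=capture(n)
    if f: cv2.imwrite("pics/"+f,c["frame"][:,:,::-1])
    return c,cloud(c)
E
python3 - <<'E'
from h import *
o=get_obs(); print({k:np.round(v,3) for k,v in o.items()},tcp_to_grasp)
for n in("top","side"):
    c,W=shot(n,n+"0.png"); print(n,c["origin"],np.round(c["rotation"],3).tolist(),c["k1"],np.nanmin(W,(0,1)),np.nanmax(W,(0,1)))
    np.savez("pics/%s0.npz"%n,f=c["frame"],W=W)
E
```

```text
pics
{'clock': np.float64(0.0), 'q': array([-1.378,  0.309,  1.635,  0.   ,  1.2  , -0.07 ]), 'qvel': array([ 0.003, -0.001,  0.001, -0.   , -0.   ,  0.001]), 'joint_torque': array([ 1.0000e-03, -4.1525e+01, -2.7667e+01, -0.0000e+00,  1.0000e-02,
        0.0000e+00]), 'tcp_pos': array([ 0.162, -0.603,  0.23 ]), 'ee_rot': array([-0.001,  0.991,  0.131, -0.   ]), 'contact_force': array([ 0.154, -0.003, -0.312]), 'moment': array([-0.021, -0.027,  0.033]), 'gripper_force': np.float64(0.0), 'gripper_width': np.float64(0.085)} 0.0187Traceback (most recent call last):
  File "<stdin>", line 4, in <module>
  File "h.py", line 16, in shot
    return c,cloud(c)
             ~~~~~^^^
  File "h.py", line 11, in cloud
    W=P@np.array(c["rotation"]).T+np.array(c["origin"]); W[z==0]=np.nan
      ~^~~~~~~~~~~~~~~~~~~~~~~~~~
ValueError: matmul: Input operand 1 has a mismatch in its core dimension 0, with gufunc signature (n?,k),(k,m?)->(n?,m?) (size 4 is different from 3)
```

View pics/top0.png

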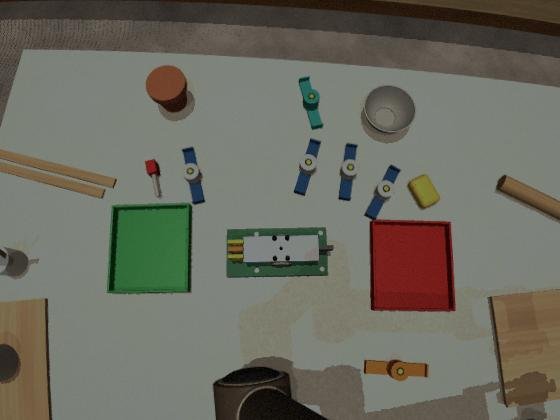

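The top view shows four blue rotors, with hubs at about (191,171), (308,163), (350,168) and (386,188). The turquoise look-alike is at (311,97) and the orange one at (400,370), and neither is meant. The pin is at (152,167), the green tray at (150,248), the red tray at (412,265) and the balance at (280,250). The camera rotation is a quaternion, so I'll fix the helper.

```bash
python3 - <<'E'
s=open('h.py').read()
s=s.replace('np.array(c["rotation"]).T','rot(c["rotation"]).T').replace('def cloud','''from scipy.spatial.transform import Rotation as R
def rot(q): return R.from_quat(np.array(q)[[1,2,3,0]]).as_matrix()
def wrap(a): return (a+90)%180-90
def blob(W,m,zlo=-.01,zhi=.3):
    "min-area rectangle in world xy of masked points: centre, long side, short side, long-axis angle deg"
    m=m&(W[...,2]>zlo)&(W[...,2]<zhi)
    p=W[m][:,:2].astype(np.float32)
    r=cv2.minAreaRect(p*1000); b=cv2.boxPoints(r); e=[b[1]-b[0],b[2]-b[1]]; e.sort(key=np.linalg.norm)
    return np.array(r[0])/1000,np.linalg.norm(e[1]),np.linalg.norm(e[0]),wrap(np.degrees(np.arctan2(e[1][1],e[1][0])))
def rotors(c,W):
    hsv=cv2.cvtColor(c["frame"],cv2.COLOR_RGB2HSV)
    m=cv2.inRange(hsv,(104,110,30),(125,255,255))
    m=cv2.morphologyEx(m,cv2.MORPH_CLOSE,np.ones((3,3)))
    n,l,st,ce=cv2.connectedComponentsWithStats(m)
    big=[i for i in range(1,n) if st[i,4]>40]; out=[]
    return m,l,st,ce,big
def cloud''')
open('h.py','w').write(s)
E
python3 - <<'E'
from h import *
for n in("top","side"):
    c,W=shot(n,n+"0.png"); print(n,np.round(c["origin"],3),np.round(rot(c["rotation"]),3).tolist(),c["k1"],np.array(c["camera_matrix"]).tolist())
    np.savez("pics/%s0.npz"%n,f=c["frame"],W=W)
    if n=="top":
        m,l,st,ce,big=rotors(c,W)
        for i in big: print(i,st[i],ce[i].round(),[np.round(x,4) for x in blob(W,l==i)])
        hsv=cv2.cvtColor(c["frame"],cv2.COLOR_RGB2HSV)
        for u,v in((281,250),(191,171),(308,163),(350,168),(386,188),(152,167),(156,185),(150,248),(412,265),(424,191),(311,97)): print((u,v),W[v,u].round(4),hsv[v,u])
E
```

```text
top [0.32  0.003 0.982] [[0.082, -0.971, 0.224], [-0.997, -0.078, 0.023], [-0.005, -0.225, -0.974]] -0.09863996358421404 [[391.47973724395257, 0.0, 276.49383358131394], [0.0, 391.47973724395257, 210.69455638213392], [0.0, 0.0, 1.0]]
1 [306 139  14  18 156] [313. 147.] [array([ 0.7208, -0.0552]), np.float32(39.5769), np.float32(27.6116), np.float32(-12.5676)]
2 [344 144  13  17 160] [350. 151.] [array([ 0.7145, -0.1543]), np.float32(44.5751), np.float32(27.4635), np.float32(-5.2967)]
3 [182 147  14  17 159] [189. 155.] [array([0.6715, 0.2699]), np.float32(40.7883), np.float32(27.758), np.float32(16.12)]
4 [383 165  17  18 161] [391. 174.] [array([ 0.6644, -0.2652]), np.float32(39.9605), np.float32(28.2325), np.float32(-21.4518)]
5 [294 172  16  22 211] [302. 183.] [array([ 0.6216, -0.0328]), np.float32(55.9224), np.float32(28.1047), np.float32(-12.4367)]
6 [339 178  13  22 212] [345. 189.] [array([ 0.6154, -0.1454]), np.float32(54.5228), np.float32(27.5059), np.float32(-5.4592)]
7 [190 181  14  23 207] [197. 192.] [array([0.5758, 0.2371]), np.float32(54.6445), np.float32(27.1181), np.
[... 216 characters left out ...]
97 0.0462] [ 32 148 126]
(308, 163) [ 0.6634 -0.0434  0.0481] [ 32 146 131]
(350, 168) [ 0.6593 -0.1501  0.0472] [ 31 153 128]
(386, 188) [ 0.6131 -0.2414  0.0509] [ 30 149 128]
(152, 167) [0.6268 0.3561 0.0342] [  1 199 122]
(156, 185) [0.5826 0.342  0.0228] [ 28  28 108]
(150, 248) [0.421  0.3378 0.0076] [ 64 139 108]
(412, 265) [ 0.4316 -0.3231  0.0073] [  1 192 121]
(424, 191) [ 0.6182 -0.3435  0.0357] [ 30 150 126]
(311, 97) [ 0.8481 -0.0401  0.0503] [ 29 155 120]
side [0.44  1.249 1.136] [[-0.998, -0.046, 0.047], [-0.066, 0.65, -0.757], [0.005, -0.758, -0.652]] 0.02641521124753021 [[515.118794188647, 0.0, 276.2727243713056], [0.0, 515.118794188647, 211.04954452702785], [0.0, 0.0, 1.0]]
```

View pics/side0.png

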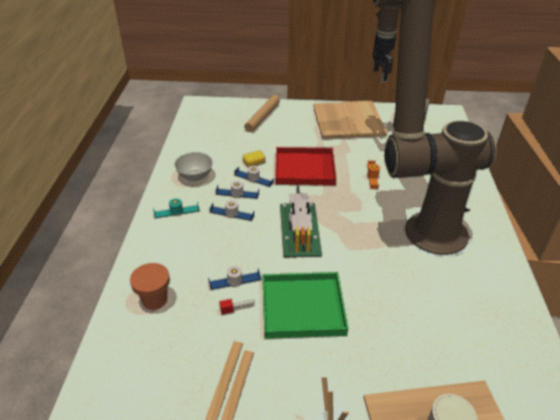

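The side view matches the top view. The yellow ears point to world +y, and the pin's rod points towards -x. Next I'll measure precise poses and confirm the four blue rotors in one enlarged crop.

```bash
cat >> h.py <<'E'
def find(c,W):
    "rotors: list of (tell-tale xyz, hub xy from depth, blade angle deg)"
    hsv=cv2.cvtColor(c["frame"],cv2.COLOR_RGB2HSV); Z=W[...,2]
    blue=cv2.inRange(hsv,(104,110,30),(125,255,255))>0
    yel=cv2.inRange(hsv,(24,100,60),(38,255,255))
    n,l,st,ce=cv2.connectedComponentsWithStats(yel); out=[]
    for i in range(1,n):
        if not 6<=st[i,4]<=60: continue
        p=np.nanmedian(W[l==i],0); d=np.hypot(W[...,0]-p[0],W[...,1]-p[1])
        b=blue&(d<.09)&(np.abs(Z-(p[2]-.04))<.045)
        if b.sum()<120: continue
        # sub-pixel centre: centroid pixel ray, at the median height
        u,v=ce[i]; q=np.array([cv2.getRectSubPix(W[...,k].astype(np.float32),(1,1),(u,v))[0,0] for k in range(3)])
        h=(d<.03)&(Z>p[2]-.012)&(Z<p[2]+.015); hc=W[h][:,:2]
        hc=(hc.min(0)+hc.max(0))/2
        B=W[b][:,:2]; e=np.linalg.svd(B-B.mean(0),full_matrices=False)[2][0]
        r=cv2.minAreaRect((B*1000).astype(np.float32)); 
        out.append((q,hc,np.array(r[0])/1000,wrap(np.degrees(np.arctan2(e[1],e[0]))),(u,v),h.sum()))
    return out
def beam(c,W):
    "plate centre, yaw (deg, of beam y axis vs world y), tilt (+ = tongue up)"
    hsv=cv2.cvtColor(c["frame"],cv2.COLOR_RGB2HSV)
    m=(hsv[...,1]<60)&(hsv[...,2]>70)&(np.abs(W[...,0]-.435)<.06)&(np.abs(W[...,1]-.01)<.12)&(W[...,2]>.045)&(W[...,2]<.105)
    P=W[m]; A=np.c_[P[:,:2],np.ones(len(P))]
    for _ in range(6):
        s=np.linalg.lstsq(A,P[:,2],rcond=None)[0]; k=np.abs(A@s-P[:,2])<.004; P,A=P[k],A[k]
    r=cv2.minAreaRect((P[:,:2]*1000).astype(np.float32)); b=cv2.boxPoints(r)
    e=max([b[1]-b[0],b[2]-b[1]],key=np.linalg.norm); 
    return np.array(r[0])/1000,r[1],wrap(np.degrees(np.arctan2(e[1],e[0]))-90),np.arctan(s[1]),len(P),P[:,2].mean()
def togo(x,y,z,psi):
    "move from measured pose to target: tool cm and deg"
    o=get_obs(); Rm=rot(o["ee_rot"]); d=Rm.T@(np.array([x,y,z])-o["tcp_pos"])*100
    a=np.degrees(np.arctan2(Rm[1,0],Rm[0,0])); t=-((psi-a+180)%360-180)
    print("psi",a.round(2),"shift cm",d.round(2),"turn",t.round(2))
E
python3 - <<'E'
from h import *
D=np.load("pics/top0.npz"); c={"frame":D["f"]}; W=D["W"]
for r in find(c,W): print([np.round(x,4) for x in r])
print(beam(c,W))
hsv=cv2.cvtColor(c["frame"],cv2.COLOR_RGB2HSV)
x,y,z=W[...,0],W[...,1],W[...,2]
# posts / nib : dark on beam
m=(hsv[...,2]<50)&(abs(x-.435)<.035)&(abs(y-.007)<.03)&(z>.07)
for r in np.argwhere(m)[::1]: print(tuple(r),W[tuple(r)].round(3),end=' ')
print()
red=cv2.inRange(hsv,(0,120,40),(6,255,255))>0
print("pin head",blob(W,red&(x>.58)&(y>.3)&(y<.42),.028))
rod=(z>.012)&(z<.03)&(x>.55)&(x<.61)&(y>.31)&(y<.38); P=W[rod]; print("rod",rod.sum(),P.mean(0),P.min(0),P.max(0)); e=np.linalg.svd(P[:,:2]-P[:,:2].mean(0),full_matrices=False)[2][0]; print(np.degrees(np.arctan2(e[1],e[0])))
for nm,cy in(("green",.3378),("red",-.3231)):
    t=(z>.025)&(z<.045)&(abs(y-cy)<.13)&(abs(x-.43)<.13)
    print(nm,blob(W,t))
# ears
t=(z>.08)&(z<.095)&(y>.08)&(y<.15)&(abs(x-.435)<.05); print("ears",t.sum(),W[t].min(0),W[t].max(0),W[t].mean(0))
f=c["frame"][120:290,100:460,::-1]; cv2.imwrite("pics/crop1.png",cv2.resize(f,None,fx=2.2,fy=2.2,interpolation=cv2.INTER_CUBIC))
E
```

```text
[array([ 0.6669, -0.0438,  0.0471], dtype=float32), array([ 0.6682, -0.0435]), array([ 0.6673, -0.043 ]), np.float64(-12.536), array([308.1905, 161.8571]), np.int64(245)]
[array([ 0.6625, -0.15  ,  0.0469], dtype=float32), array([ 0.6635, -0.1515]), array([ 0.6625, -0.1497]), np.float64(-5.0594), array([350.    , 166.8261]), np.int64(247)]
[array([0.62  , 0.2532, 0.0465], dtype=float32), array([0.6208, 0.2531]), array([0.6204, 0.2524]), np.float64(18.436), array([189.619 , 170.7619]), np.int64(220)]
[array([ 0.6131, -0.2414,  0.0509], dtype=float32), array([ 0.6146, -0.2413]), array([ 0.629 , -0.2084]), np.float64(-29.9366), array([386., 188.]), np.int64(257)]
(array([0.43991391, 0.00808502]), (60.432403564453125, 175.96502685546875), np.float32(5.817383), np.float64(0.00020668682157375646), 1814, np.float64(0.07543133934645763))
(np.int64(235), np.int64(273)) [0.466 0.028 0.094] (np.int64(235), np.int64(274)) [0.466 0.026 0.094] (np.int64(235), np.int64(275)) [0.466 0.023 0.097] (np.int64(235), np.int64(286)) [ 0.468 -0.002  0.097] (np.int64(235), np.int64(287)) [ 0.468 -0.004  0.09
[... 3643 characters left out ...]
[0.41  0.021 0.081] (np.int64(260), np.int64(275)) [0.41  0.019 0.08 ] (np.int64(260), np.int64(287)) [ 0.413 -0.009  0.075] 
pin head (array([0.71082562, 0.34530798]), np.float32(206.1655), np.float32(47.222004), np.float32(-13.023674))
rod 114 [0.58318874 0.34501512 0.02261272] [0.553676   0.3313316  0.01334522] [0.60998422 0.36794535 0.02834011]
-156.8525088301899
green (array([0.42886234, 0.32045905]), np.float32(233.30429), np.float32(231.7307), np.float32(5.9441833))
red (array([ 0.43708554, -0.31446417]), np.float32(234.76736), np.float32(205.67937), np.float32(2.7026978))
ears 183 [0.40761912 0.08834342 0.08019355] [0.45210157 0.13099826 0.09080413] [0.42795705 0.11284759 0.08589329]
```

View pics/crop1.png

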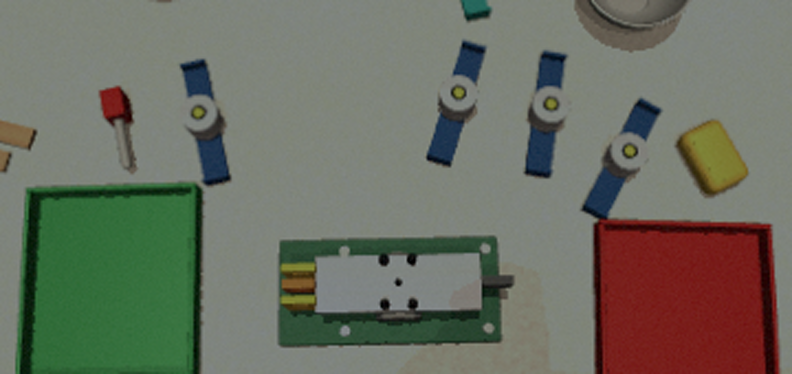

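All four blue rotors, (387,188), (350,167), (308,163) and (190,171), match the description: blue blades and grey hubs with a yellow tell-tale. The turquoise and orange ones stay untouched. I'll start with the rotor nearest the red tray.

```bash
python3 -c "
from h import *
togo(.614,-.2414,.12,65.4)"
```

```text
psi 15.06 shift cm [ 53.02 -23.15  11.08] turn -50.34
```

carry_out:
  plan:
    - [[53.0,-23.15,0,-50.3,0],[53.0,-23.15,0,-50.3,0],[53.0,-23.15,0,-50.3,0],[53.0,-23.15,0,-50.3,0],[53.0,-23.15,0,-50.3,0],[53.0,-23.15,0,-50.3,0],[53.0,-23.15,0,-50.3,0],[53.0,-23.15,0,-50.3,0],[53.0,-23.15,0,-50.3,0],[53.0,-23.15,0,-50.3,0],[53.0,-23.15,0,-50.3,0],[53.0,-23.15,11.1,-50.3,0],[53.0,-23.15,11.1,-50.3,0],[53.0,-23.15,11.1,-50.3,0],[53.0,-23.15,11.1,-50.3,0]]
  force: 40

```text
clock: 2.02
tcp_pos: [0.6143, -0.2441, 0.1221]
ee_rot: [0.001, 0.842, 0.539, 0.001]
contact_force: [-0.1, 0.1, -0.1]
gripper_width: 0.0853
gripper_force: 0.0
```

```bash
python3 -c "
from h import *
togo(.614,-.2414,.018,65.4)
print(get_obs()['clock'],get_obs()['tcp_pos'])"
```

```text
psi 65.26 shift cm [ 0.23 -0.17 10.41] turn -0.14
2.025 [ 0.61434835 -0.24407913  0.12214641]
```

carry_out:
  plan:
    - [[0.1,-0.1,5,0,0],[0.1,-0.1,9,0,0],[0.1,-0.1,10.4,0,0],[0.1,-0.1,10.4,0,0],[0.1,-0.1,10.4,0,1],[0.1,-0.1,10.4,0,1],[0.1,-0.1,10.4,0,1],[0.1,-0.1,10.4,0,1],[0.1,-0.1,10.4,0,1]]
  force: 40

```text
clock: 3.15
tcp_pos: [0.6152, -0.2418, 0.0185]
ee_rot: [0.002, 0.842, 0.54, 0.001]
contact_force: [-0.3, 0.4, 6.6]
gripper_width: 0.0426
gripper_force: 41.6
```

```bash
python3 -c "
from h import *
togo(.4395,.0080,.093,0)
o=get_obs();print(o['tcp_pos'],o['contact_force'],o['gripper_width'])"
```

```text
psi 65.36 shift cm [ 15.38 -26.36  -7.55] turn 65.36
[ 0.61524618 -0.24179006  0.01852819] [-0.3102815   0.36793627  6.61609965] 0.042624850074882724
```

carry_out:
  plan:
    - [[0,0,-6,0,1],[0,0,-12,0,1],[0,0,-16,0,1],[15.4,-26.4,-16,59.7,1],[15.4,-26.4,-16,59.7,1],[15.4,-26.4,-16,59.7,1],[15.4,-26.4,-16,59.7,1],[15.4,-26.4,-16,59.7,1],[15.4,-26.4,-16,59.7,1],[15.4,-26.4,-16,59.7,1],[15.4,-26.4,-12,59.7,1],[15.4,-26.4,-12,59.7,1],[15.4,-26.4,-12,59.7,1],[15.4,-26.4,-12,59.7,1]]
  force: 50

```text
clock: 4.9
tcp_pos: [0.4392, 0.0087, 0.1375]
ee_rot: [0.0, 0.999, 0.049, 0.001]
contact_force: [-0.3, -0.7, -3.4]
gripper_width: 0.0424
gripper_force: 54.4
```

```bash
python3 -c "
from h import *
togo(.4395,.0080,.093,5.7)
o=get_obs();print(o['tcp_pos'],o['contact_force'],o['gripper_width'])
c,W=shot('side','s1.png')
f=c['frame'][170:270,240:360,::-1]; cv2.imwrite('pics/s1c.png',cv2.resize(f,None,fx=5,fy=5,interpolation=cv2.INTER_CUBIC))"
```

```text
psi 5.65 shift cm [0.02 0.07 4.45] turn -0.05
[0.43916166 0.00870281 0.1375459 ] [-0.27760604 -0.69705617 -3.38198158] 0.04240596616385073
```

View pics/s1c.png

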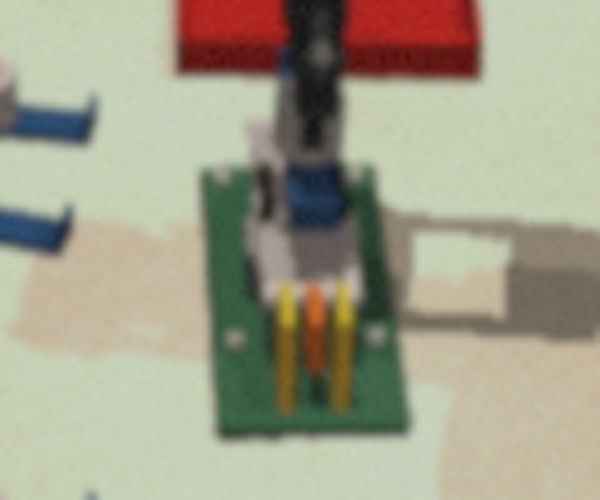

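The crop shows the held rotor above the beam, its blue blade end at crop (315,195), lined up with the tongue. I'm lowering it into the saddle.

carry_out:
  plan:
    - [[0,0.07,1.5,0,1],[0,0.07,2.5,0,1],[0,0.07,3.3,0,1],[0,0.07,3.3,0,1]]

```text
clock: 5.45
tcp_pos: [0.4375, 0.0085, 0.1024]
ee_rot: [-0.0, 0.999, 0.049, -0.001]
contact_force: [0.9, 0.9, -3.1]
gripper_width: 0.0424
gripper_force: 54.7
```

carry_out:
  plan:
    - [[0,0,0.4,0,1],[0,0,0.8,0,1],[0,0,1.1,0,1],[0,0,1.3,0,1],[0,0,1.3,0,1]]

```text
clock: 6.08
tcp_pos: [0.4402, 0.0084, 0.0938]
ee_rot: [0.0, 0.999, 0.049, 0.002]
contact_force: [-3.6, 1.5, 20.2]
gripper_width: 0.0426
gripper_force: 47.8
```

```bash
python3 -c "
from h import *
togo(.4395,.0080,.093,5.7)
o=get_obs();print(o['tcp_pos'],o['contact_force'],o['moment'],o['gripper_width'])
c,W=shot('side')
print(beam(*shot('top')))"
```

```text
psi 5.64 shift cm [-0.08  0.03  0.08] turn -0.06
[0.44023727 0.0083732  0.09379665] [-3.61543602  1.54659153 20.18932802] [ 0.20182944  0.80373997 -0.00956166] 0.04264346944904806
(array([ 0.42910107, -0.00931044]), (39.54652786254883, 203.68536376953125), np.float32(3.7739716), np.float64(-0.015379971814685893), 347, np.float64(0.07584769509448383))
```

Contact came at the expected seat height. I'll release and retreat, moving clear along +z and then forward so the cameras can see.

carry_out:
  plan:
    - [[0,0,-0.05,0,0.25],[0,0,-0.1,0,0.25],[0,0,-0.2,0,0.25],[0,0,-5,0,0.25],[0,0,-11,0,0.25],[-14,0,-15,0,0.25],[-14,0,-15,0,0.25],[-14,0,-15,0,0.25],[-14,0,-15,0,0.25],[-14,0,-15,0,0.25],[-14,0,-15,0,0.25],[-14,0,-15,0,0.25]]

```text
clock: 7.68
tcp_pos: [0.2988, -0.0054, 0.2399]
ee_rot: [-0.0, 0.999, 0.05, -0.001]
contact_force: [-0.7, 0.7, -0.4]
gripper_width: 0.0639
gripper_force: 0.0
```

```bash
python3 -c "
from h import *
c,W=shot('top','t1.png')
print(get_obs()['tcp_pos'])
for r in find(c,W): print([np.round(x,4) for x in r])
print(beam(c,W))
f=c['frame'][120:330,200:460,::-1]; cv2.imwrite('pics/t1c.png',cv2.resize(f,None,fx=2.8,fy=2.8,interpolation=cv2.INTER_CUBIC))"
```

```text
[ 0.29873239 -0.0053729   0.23990818]
[array([ 0.6673, -0.0435,  0.0467], dtype=float32), array([ 0.6676, -0.0435]), array([ 0.6675, -0.0429]), np.float64(-12.394), array([308.0909, 161.7727]), np.int64(247)]
[array([ 0.6622, -0.1499,  0.0477], dtype=float32), array([ 0.6632, -0.1516]), array([ 0.6617, -0.1496]), np.float64(-5.0233), array([350.    , 166.8261]), np.int64(249)]
[array([0.6199, 0.2531, 0.0466], dtype=float32), array([0.6207, 0.2527]), array([0.6213, 0.2529]), np.float64(18.7312), array([189.619 , 170.7619]), np.int64(222)]
[array([ 0.4406, -0.0059,  0.1268], dtype=float32), array([ 0.44  , -0.0014]), array([0.4383, 0.0041]), np.float64(-84.8314), array([287.1905, 245.0476]), np.int64(272)]
(array([0.43995117, 0.00626574]), (60.525184631347656, 171.49319458007812), np.float32(5.730957), np.float64(0.2259314477747909), 787, np.float64(0.07718857677584745))
```

View pics/t1c.png

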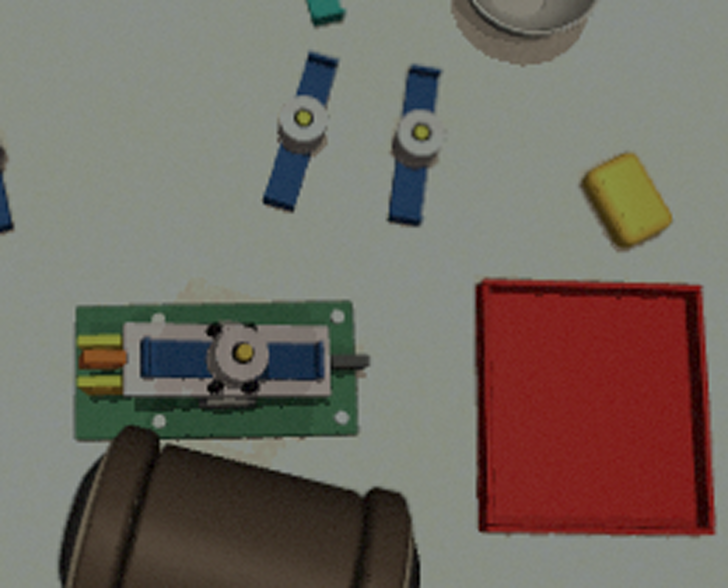

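The rotor is seated: the yellow tell-tale is raised at crop (243,351) and the tilt is 0.226, so it is heavy and goes in the red tray. I'll pick it up again and measure both tray rims.

```bash
python3 - <<'E'
from h import *
togo(.4395,.008,.103,5.7)
D=np.load("pics/top0.npz"); W=D["W"]; hsv=cv2.cvtColor(D["f"],cv2.COLOR_RGB2HSV)
for nm,lo,hi,cx in(("green",(50,80,20),(80,255,255),(150,248)),("red",(0,120,20),(8,255,255),(412,265))):
    m=cv2.inRange(hsv,lo,hi); n,l,st,ce=cv2.connectedComponentsWithStats(m); i=l[cx[1],cx[0]]
    fl=(l==i)&(W[...,2]<.012); 
    print(nm,st[i],"rim",blob(W,l==i,.028,.045),"all",blob(W,l==i,-.02,.05))
E
```

```text
psi 5.67 shift cm [14.16  0.07 13.67] turn -0.03
green [ 107  203   85   90 7194] rim (array([0.42043762, 0.33396448]), np.float32(219.60033), np.float32(201.95195), np.float32(6.5670547)) all (array([0.41962781, 0.34013193]), np.float32(219.2938), np.float32(215.10873), np.float32(6.391281))
red [ 370  220   85   91 7127] rim (array([ 0.43042584, -0.31646698]), np.float32(219.65324), np.float32(201.14731), np.float32(3.137024)) all (array([ 0.43322617, -0.32472144]), np.float32(224.67964), np.float32(218.48882), np.float32(3.4624786))
```

carry_out:
  plan:
    - [[6,0.1,0,0,0],[12,0.1,0,0,0],[14.2,0.1,2,0,0],[14.2,0.1,8,0,0],[14.2,0.1,11,0,0],[14.2,0.1,13,0,0],[14.2,0.1,13.7,0,0],[14.2,0.1,13.7,0,0.3],[14.2,0.1,13.7,0,1],[14.2,0.1,13.7,0,1],[14.2,0.1,13.7,0,1],[14.2,0.1,13.7,0,1],[14.2,0.1,13.7,0,1]]
  force: 40

```text
clock: 9.35
tcp_pos: [0.4416, 0.0072, 0.1049]
ee_rot: [0.0, 0.999, 0.049, 0.002]
contact_force: [0.3, -1.3, 6.5]
gripper_width: 0.0423
gripper_force: 40.4
```

```bash
python3 -c "
from h import *
o=get_obs();print(o['tcp_pos'],o['contact_force'],o['moment'],o['gripper_width'])
c,W=shot('side'); f=c['frame'][170:270,240:360,::-1]; cv2.imwrite('pics/s2c.png',cv2.resize(f,None,fx=5,fy=5,interpolation=cv2.INTER_CUBIC))
print(beam(*shot('top')))
a=np.radians(3.1); p=np.array([.4304,-.3165])+.060*np.array([-np.sin(a),np.cos(a)])*-1
print(p); togo(p[0],p[1],.037,93.1)"
```

```text
[0.44155402 0.00720423 0.10492686] [ 0.28011465 -1.26623184  6.46352563] [-0.38627982  0.05045081 -0.02799784] 0.04229678562023567
(array([ 0.42921201, -0.0086909 ]), (41.731285095214844, 201.53392028808594), np.float32(3.3535156), np.float64(0.013756506924598542), 339, np.float64(0.07607929623426714))
[ 0.43364473 -0.3764122 ]
psi 5.67 shift cm [-4.6  38.09  6.82] turn -87.43
```

carry_out:
  plan:
    - [[0,0,-4,0,1],[0,0,-9,0,1],[-4.6,38.1,-11,-87.4,1],[-4.6,38.1,-11,-87.4,1],[-4.6,38.1,-11,-87.4,1],[-4.6,38.1,-11,-87.4,1],[-4.6,38.1,-11,-87.4,1],[-4.6,38.1,-11,-87.4,1],[-4.6,38.1,-11,-87.4,1],[-4.6,38.1,-11,-87.4,1],[-4.6,38.1,-11,-87.4,1],[-4.6,38.1,-11,-87.4,1],[-4.6,38.1,-5,-87.4,1],[-4.6,38.1,0,-87.4,1],[-4.6,38.1,5,-87.4,1],[-4.6,38.1,5,-87.4,1]]
  force: 50

```text
clock: 11.45
tcp_pos: [0.4278, -0.3716, 0.0482]
ee_rot: [-0.007, 0.689, 0.725, 0.0]
contact_force: [-0.4, 0.2, -2.6]
gripper_width: 0.0422
gripper_force: 52.1
```

```bash
python3 -c "
from h import *
o=get_obs();print(o['tcp_pos'],o['contact_force'],o['gripper_width'])
togo(.4337,-.3764,.037,93.1)"
```

```text
[ 0.42779796 -0.37160006  0.04819667] [-0.41394671  0.15650101 -2.55180209] 0.04215316910649708
psi 92.96 shift cm [-0.52  0.57  1.11] turn -0.14
```

carry_out:
  plan:
    - [[0,0,0.5,0,1],[0,0,1.0,0,1],[0,0,1.2,0,1],[0,0,1.2,0,0.25],[0,0,1.2,0,0.25],[0,0,1.2,0,0.25],[0,0,-5,0,0.25],[0,0,-11,0,0],[21.3,24.1,-11,8.2,0],[21.3,24.1,-11,8.2,0],[21.3,24.1,-11,8.2,0],[21.3,24.1,-11,8.2,0],[21.3,24.1,-11,8.2,0],[21.3,24.1,-11,8.2,0],[21.3,24.1,-8,8.2,0],[21.3,24.1,-8,8.2,0]]

```text
clock: 13.45
tcp_pos: [0.6579, -0.1503, 0.1302]
ee_rot: [-0.003, 0.738, 0.675, -0.002]
contact_force: [-0.7, -0.0, 0.0]
gripper_width: 0.0854
gripper_force: 0.0
```

```bash
python3 -c "
from h import *
c,W=shot('top','t2.png')
print(get_obs()['tcp_pos'])
for r in find(c,W): print([np.round(x,4) for x in r])
print(beam(c,W))
togo(.6628,-.1505,.020,84.9)
f=c['frame'][120:330,100:460,::-1]; cv2.imwrite('pics/t2c.png',cv2.resize(f,None,fx=2.2,fy=2.2,interpolation=cv2.INTER_CUBIC))"
```

```text
[ 0.65910603 -0.15081904  0.13181363]
[array([ 0.6673, -0.0433,  0.0462], dtype=float32), array([ 0.6685, -0.0436]), array([ 0.6668, -0.0432]), np.float64(-12.3658), array([308.    , 161.8261]), np.int64(243)]
[array([0.6197, 0.2528, 0.0468], dtype=float32), array([0.6202, 0.2529]), array([0.6205, 0.2524]), np.float64(18.6474), array([189.7273, 170.8182]), np.int64(216)]
[array([ 0.4304, -0.3754,  0.0598], dtype=float32), array([ 0.4305, -0.3753]), array([ 0.4307, -0.3764]), np.float64(2.7822), array([440.7083, 265.    ]), np.int64(259)]
(array([0.43855472, 0.02191176]), (60.65928649902344, 147.96810913085938), np.float32(5.652954), np.float64(0.0017332712591663828), 1388, np.float64(0.07525627413803732))
psi 84.82 shift cm [ 0.06  0.41 11.18] turn -0.08
```

View pics/t2c.png

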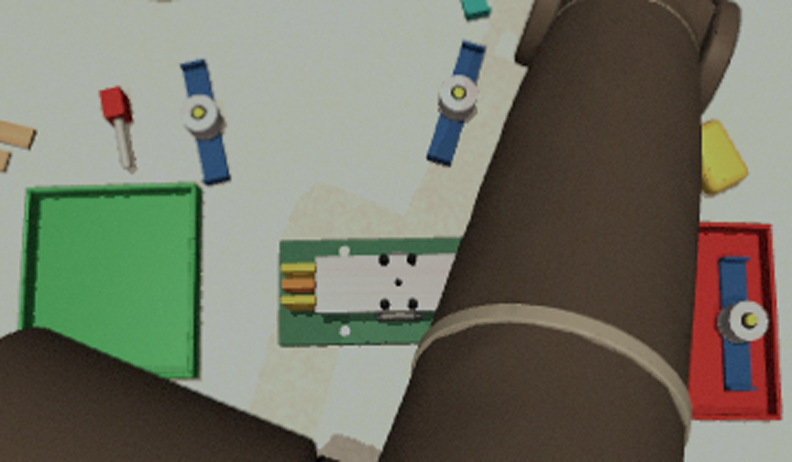

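The first rotor lies flat in the red tray with its tell-tale up at crop (748,320). The beam is level again. Next is the second rotor.

carry_out:
  plan:
    - [[0.0,0.15,5,0,0],[0.0,0.15,9,0,0],[0.0,0.15,11.2,0,0],[0.0,0.15,11.2,0,0],[0.0,0.15,11.2,0,1],[0.0,0.15,11.2,0,1],[0.0,0.15,11.2,0,1],[0.0,0.15,11.2,0,1]]
  force: 40

```text
clock: 14.5
tcp_pos: [0.6643, -0.1512, 0.0237]
ee_rot: [0.002, 0.738, 0.675, 0.001]
contact_force: [-0.7, 0.7, 6.9]
gripper_width: 0.0427
gripper_force: 41.7
```

```bash
python3 -c "
from h import *
togo(.4395,.0080,.125,5.7)
o=get_obs();print(o['tcp_pos'],o['contact_force'],o['gripper_width'])"
```

```text
psi 84.86 shift cm [ 13.84 -23.78 -10.23] turn 79.16
[ 0.66431318 -0.15124716  0.02373053] [-0.74307309  0.71302409  6.87817392] 0.04270348395451873
```

carry_out:
  plan:
    - [[0,0,-6,0,1],[0,0,-12,0,1],[0,0,-16,0,1],[13.8,-23.8,-16,79.2,1],[13.8,-23.8,-16,79.2,1],[13.8,-23.8,-16,79.2,1],[13.8,-23.8,-16,79.2,1],[13.8,-23.8,-16,79.2,1],[13.8,-23.8,-16,79.2,1],[13.8,-23.8,-16,79.2,1],[13.8,-23.8,-16,79.2,1],[13.8,-23.8,-13,79.2,1],[13.8,-23.8,-10.5,79.2,1],[13.8,-23.8,-10.5,79.2,1],[13.8,-23.8,-10.5,79.2,1]]
  force: 50

```text
clock: 16.38
tcp_pos: [0.4381, 0.0081, 0.1267]
ee_rot: [0.0, 0.999, 0.049, 0.0]
contact_force: [0.4, 0.2, -4.1]
gripper_width: 0.0422
gripper_force: 53.0
```

```bash
python3 -c "
from h import *
togo(.4388,.0080,.0987,5.7)
o=get_obs();print(o['tcp_pos'],o['contact_force'],o['gripper_width'])"
```

```text
psi 5.66 shift cm [0.07 0.02 2.8 ] turn -0.04
[0.4380679  0.00809584 0.12673218] [ 0.39995026  0.22587945 -4.13477357] 0.04223559551440022
```

carry_out:
  plan:
    - [[0.05,0,1.0,0,1],[0.05,0,1.7,0,1],[0.05,0,2.3,0,1],[0.05,0,2.7,0,1],[0.05,0,3.0,0,1],[0.05,0,3.0,0,1]]

```text
clock: 17.12
tcp_pos: [0.4392, 0.0079, 0.0986]
ee_rot: [0.0, 0.999, 0.049, 0.0]
contact_force: [-5.9, -0.3, 14.2]
gripper_width: 0.0423
gripper_force: 55.2
```

Seated. I'll release it and retreat.

carry_out:
  plan:
    - [[0,0,-0.05,0,0.25],[0,0,-0.1,0,0.25],[0,0,-0.2,0,0.25],[0,0,-5,0,0.25],[0,0,-11,0,0.25],[-14,0,-15,0,0.25],[-14,0,-15,0,0.25],[-14,0,-15,0,0.25],[-14,0,-15,0,0.25],[-14,0,-15,0,0.25],[-14,0,-15,0,0.25],[-14,0,-15,0,0.25],[-14,0,-15,0,0.25]]

```text
clock: 18.75
tcp_pos: [0.2991, -0.0056, 0.246]
ee_rot: [-0.0, 0.999, 0.049, -0.001]
contact_force: [-0.4, -1.0, 0.2]
gripper_width: 0.0647
gripper_force: 0.0
```

```bash
cat >> h.py <<'E'
def look():
    c,W=shot('top'); o=get_obs(); print(o['clock'],o['tcp_pos'].round(4),o['contact_force'].round(1))
    for r in find(c,W): print(" tell",r[0].round(4)," hub",r[1].round(4)," blades",r[2].round(4),"ang",r[3].round(1),"px",np.round(r[4]))
    print(beam(c,W)); return c,W
E
python3 -c "
from h import *
look(); togo(.4395,.008,.103,5.7)"
```

```text
18.8 [ 0.2991 -0.0056  0.246 ] [-0.1  0.1  1.2]
 tell [ 0.6674 -0.0435  0.0464]  hub [ 0.6682 -0.0435]  blades [ 0.6671 -0.0429] ang -12.4 px [308. 162.]
 tell [0.6198 0.253  0.0472]  hub [0.6208 0.2531]  blades [0.6199 0.2521] ang 18.7 px [190. 171.]
 tell [0.4371 0.024  0.1282]  hub [0.4375 0.0196]  blades [0.4373 0.014 ] ang -84.1 px [274. 245.]
 tell [ 0.4304 -0.3759  0.0605]  hub [ 0.4304 -0.3758]  blades [ 0.4308 -0.376 ] ang 2.9 px [441. 265.]
(array([ 0.44130939, -0.00610074]), (60.36370849609375, 203.47601318359375), np.float32(5.850281), np.float64(-0.2500577974110061), 782, np.float64(0.07734459005425413))
psi 5.67 shift cm [14.12  0.04 14.29] turn -0.03
```

Tilt is -0.25 with the tell-tale up, so this one is heavy and goes in the red tray's middle slot.

carry_out:
  plan:
    - [[6,0.05,0,0,0],[12,0.05,0,0,0],[14.2,0.05,2,0,0],[14.2,0.05,8,0,0],[14.2,0.05,11.5,0,0],[14.2,0.05,13.5,0,0],[14.2,0.05,14.2,0,0],[14.2,0.05,14.2,0,0.3],[14.2,0.05,14.2,0,1],[14.2,0.05,14.2,0,1],[14.2,0.05,14.2,0,1],[14.2,0.05,14.2,0,1],[14.2,0.05,14.2,0,1]]
  force: 40

```text
clock: 20.42
tcp_pos: [0.4417, 0.008, 0.1059]
ee_rot: [-0.0, 0.999, 0.049, 0.002]
contact_force: [-1.9, 2.4, 6.5]
gripper_width: 0.0422
gripper_force: 40.3
```

```bash
python3 -c "
from h import *
look();print(get_obs()['gripper_width']); togo(.4304,-.3165,.050,93.1)"
```

```text
20.475 [0.4417 0.008  0.1059] [-1.1  1.9  5.9]
 tell [ 0.6674 -0.0436  0.0463]  hub [ 0.6679 -0.0434]  blades [ 0.6672 -0.0433] ang -12.6 px [308. 162.]
 tell [0.6196 0.2526 0.0474]  hub [0.6212 0.2536]  blades [0.6205 0.2525] ang 18.7 px [190. 171.]
 tell [ 0.4302 -0.3758  0.0601]  hub [ 0.4301 -0.3758]  blades [ 0.4309 -0.3765] ang 2.9 px [441. 265.]
(array([ 0.42907858, -0.00836308]), (44.695152282714844, 201.45896911621094), np.float32(2.38266), np.float64(-0.003057537884127662), 358, np.float64(0.07604859960240175))
0.04231989381132562
psi 5.64 shift cm [-4.34 32.18  5.58] turn -87.46
```

carry_out:
  plan:
    - [[0,0,-4,0,1],[0,0,-9,0,1],[-4.3,32.2,-11,-87.4,1],[-4.3,32.2,-11,-87.4,1],[-4.3,32.2,-11,-87.4,1],[-4.3,32.2,-11,-87.4,1],[-4.3,32.2,-11,-87.4,1],[-4.3,32.2,-11,-87.4,1],[-4.3,32.2,-11,-87.4,1],[-4.3,32.2,-11,-87.4,1],[-4.3,32.2,-11,-87.4,1],[-4.3,32.2,-11,-87.4,1],[-4.3,32.2,-5,-87.4,1],[-4.3,32.2,0,-87.4,1],[-4.3,32.2,5,-87.4,1],[-4.3,32.2,5.5,-87.4,1],[-4.3,32.2,5.5,-87.4,1]]
  force: 50

```text
clock: 22.6
tcp_pos: [0.4298, -0.3173, 0.0499]
ee_rot: [0.0, 0.688, 0.725, -0.0]
contact_force: [0.4, 0.0, -2.7]
gripper_width: 0.0418
gripper_force: 52.8
```

```bash
python3 -c "
from h import *
o=get_obs();print(o['tcp_pos'],o['contact_force'],o['gripper_width'])
togo(.4304,-.3165,.037,93.1);togo(.6675,-.0435,.12,77.5)"
```

```text
[ 0.42981595 -0.3173091   0.04986392] [ 0.37479919  0.02818475 -2.6897759 ] 0.04183850082461995
psi 93.01 shift cm [0.08 0.06 1.29] turn -0.09
psi 93.01 shift cm [26.09 25.18 -7.02] turn 15.51
```

carry_out:
  plan:
    - [[0,0,0.7,0,1],[0,0,1.1,0,1],[0,0,1.3,0,1],[0,0,1.3,0,0.25],[0,0,1.3,0,0.25],[0,0,1.3,0,0.25],[0,0,-5,0,0.25],[0,0,-11,0,0],[26.1,25.2,-11,15.5,0],[26.1,25.2,-11,15.5,0],[26.1,25.2,-11,15.5,0],[26.1,25.2,-11,15.5,0],[26.1,25.2,-11,15.5,0],[26.1,25.2,-11,15.5,0],[26.1,25.2,-7,15.5,0],[26.1,25.2,-7,15.5,0],[26.1,25.2,-7,15.5,0]]

```text
clock: 24.72
tcp_pos: [0.6668, -0.0433, 0.1196]
ee_rot: [-0.0, 0.78, 0.626, -0.0]
contact_force: [-0.2, -0.5, 0.4]
gripper_width: 0.0853
gripper_force: 0.0
```

```bash
python3 -c "
from h import *
c,W=look(); togo(.6675,-.0435,.020,77.5)
cv2.imwrite('pics/t3.png',c['frame'][:,:,::-1])
c,W=shot('side','s3.png');f=c['frame'][130:330,140:360,::-1]; cv2.imwrite('pics/s3c.png',cv2.resize(f,None,fx=2.9,fy=2.9,interpolation=cv2.INTER_CUBIC))"
```

```text
24.775 [ 0.6675 -0.0436  0.1206] [ 0.1 -0.7 -0.3]
 tell [0.6197 0.2528 0.0469]  hub [0.6208 0.2528]  blades [0.6203 0.2522] ang 18.7 px [190. 171.]
 tell [ 0.4278 -0.3158  0.0613]  hub [ 0.4282 -0.3164]  blades [ 0.43   -0.3455] ang 5.0 px [416. 264.]
 tell [ 0.4304 -0.3753  0.0602]  hub [ 0.4304 -0.3755]  blades [ 0.43   -0.3456] ang 2.8 px [441. 265.]
(array([0., 0.]), (0.0, 0.0), np.float32(-90.0), np.float64(0.0), 0, np.float64(nan))
psi 77.5 shift cm [ 1.000e-02 -2.000e-02  1.006e+01] turn -0.0h.py:61: RuntimeWarning: Mean of empty slice.
  return np.array(r[0])/1000,r[1],wrap(np.degrees(np.arctan2(e[1],e[0]))-90),np.arctan(s[1]),len(P),P[:,2].mean()
  ret = ret.dtype.type(ret / rcount)
```

View pics/s3c.png

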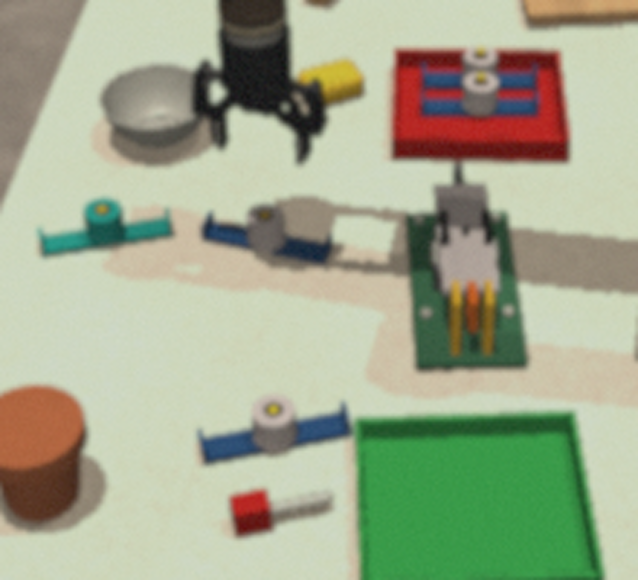

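The red tray holds two flat rotors, at crop (480,65) and (480,95). The third rotor is still in place at crop (266,230), below the gripper. I'll grasp it.

carry_out:
  plan:
    - [[0.0,0,5,0,0],[0.0,0,8.5,0,0],[0.0,0,10.1,0,0],[0.0,0,10.1,0,0],[0.0,0,10.1,0,1],[0.0,0,10.1,0,1],[0.0,0,10.1,0,1],[0.0,0,10.1,0,1]]
  force: 40

```text
clock: 25.82
tcp_pos: [0.669, -0.043, 0.0204]
ee_rot: [0.001, 0.78, 0.626, 0.001]
contact_force: [0.9, 0.3, 6.1]
gripper_width: 0.0427
gripper_force: 41.7
```

```bash
python3 -c "
from h import *
togo(.4395,.0080,.125,5.7)
o=get_obs();print(o['tcp_pos'],o['contact_force'],o['gripper_width'])"
```

```text
psi 77.56 shift cm [  0.04 -23.46 -10.55] turn 71.86
[ 0.66896654 -0.04300818  0.02043979] [0.91486721 0.34806739 6.12485691] 0.0427283484923245
```

carry_out:
  plan:
    - [[0,0,-6,0,1],[0,0,-12,0,1],[0,0,-16,0,1],[0.1,-23.5,-16,71.9,1],[0.1,-23.5,-16,71.9,1],[0.1,-23.5,-16,71.9,1],[0.1,-23.5,-16,71.9,1],[0.1,-23.5,-16,71.9,1],[0.1,-23.5,-16,71.9,1],[0.1,-23.5,-16,71.9,1],[0.1,-23.5,-13,71.9,1],[0.1,-23.5,-10.5,71.9,1],[0.1,-23.5,-10.5,71.9,1],[0.1,-23.5,-10.5,71.9,1]]
  force: 50

```text
clock: 27.58
tcp_pos: [0.4379, 0.0089, 0.1236]
ee_rot: [-0.0, 0.999, 0.049, 0.0]
contact_force: [0.7, 0.1, -3.3]
gripper_width: 0.0426
gripper_force: 52.8
```

```bash
python3 -c "
from h import *
togo(.4400,.0080,.0954,5.7)
o=get_obs();print(o['tcp_pos'],o['contact_force'],o['gripper_width'])"
```

```text
psi 5.66 shift cm [0.2  0.11 2.82] turn -0.04
[0.43787688 0.0088853  0.12360809] [ 0.69829709  0.10340544 -3.3281956 ] 0.042595327695352306
```

carry_out:
  plan:
    - [[0.15,0.1,1.0,0,1],[0.15,0.1,1.7,0,1],[0.15,0.1,2.3,0,1],[0.15,0.1,2.7,0,1],[0.15,0.1,3.0,0,1],[0.15,0.1,3.0,0,1]]

```text
clock: 28.32
tcp_pos: [0.4402, 0.0079, 0.0954]
ee_rot: [0.0, 0.999, 0.049, 0.0]
contact_force: [-4.4, -0.1, 12.6]
gripper_width: 0.0425
gripper_force: 54.6
```

carry_out:
  plan:
    - [[0,0,-0.05,0,0.25],[0,0,-0.1,0,0.25],[0,0,-0.2,0,0.25],[0,0,-5,0,0.25],[0,0,-11,0,0.25],[-14,0,-15,0,0.25],[-14,0,-15,0,0.25],[-14,0,-15,0,0.25],[-14,0,-15,0,0.25],[-14,0,-15,0,0.25],[-14,0,-15,0,0.25],[-14,0,-15,0,0.25],[-14,0,-15,0,0.25]]

```text
clock: 29.95
tcp_pos: [0.3002, -0.0058, 0.243]
ee_rot: [-0.0, 0.999, 0.049, -0.001]
contact_force: [-0.3, -0.9, -0.2]
gripper_width: 0.064
gripper_force: 0.0
```

```bash
python3 -c "
from h import *
look(); togo(.4395,.008,.103,5.7)"
```

```text
30.0 [ 0.3001 -0.0058  0.243 ] [-1.1  0.2  0.3]
 tell [0.6368 0.2789 0.0443]  hub [0.6357 0.2769]  blades [0.6354 0.2773] ang 20.8 px [181. 164.]
 tell [0.438  0.0084 0.1305]  hub [0.4394 0.0086]  blades [0.4381 0.0086] ang -84.8 px [281. 245.]
 tell [ 0.4286 -0.3164  0.0605]  hub [ 0.4284 -0.3158]  blades [ 0.4299 -0.3458] ang 4.9 px [417. 264.]
 tell [ 0.43   -0.3751  0.0618]  hub [ 0.4304 -0.3763]  blades [ 0.4299 -0.346 ] ang 2.9 px [441. 265.]
(array([ 0.44118231, -0.00645831]), (60.662689208984375, 205.17105102539062), np.float32(5.6457214), np.float64(-0.0018812898134690159), 887, np.float64(0.07550083861662044))
psi 5.66 shift cm [1.402e+01 1.000e-02 1.399e+01] turn -0.04
```

The beam is level with the tell-tale up, so this rotor is sound and goes in the green tray. The fourth rotor got knocked to (.636,.278), and I'll re-measure it before grasping.

carry_out:
  plan:
    - [[6,0.05,0,0,0],[12,0.05,0,0,0],[14.0,0.05,2,0,0],[14.0,0.05,8,0,0],[14.0,0.05,11.5,0,0],[14.0,0.05,13.5,0,0],[14.0,0.05,14.0,0,0],[14.0,0.05,14.0,0,0.3],[14.0,0.05,14.0,0,1],[14.0,0.05,14.0,0,1],[14.0,0.05,14.0,0,1],[14.0,0.05,14.0,0,1]]
  force: 40

```text
clock: 31.5
tcp_pos: [0.4406, 0.0075, 0.1048]
ee_rot: [0.0, 0.999, 0.049, 0.001]
contact_force: [-1.1, 0.2, 6.3]
gripper_width: 0.0424
gripper_force: 40.4
```

```bash
python3 -c "
from h import *
o=get_obs();print(o['tcp_pos'],o['contact_force'],o['gripper_width'])
togo(.4147,.3837,.050,96.5)"
```

```text
[0.44058823 0.00754367 0.10475475] [-1.05835487  0.18410646  6.33803056] 0.042403963275797915
psi 5.64 shift cm [  1.11 -37.69   5.47] turn -90.86
```

carry_out:
  plan:
    - [[0,0,-5,0,1],[0,0,-10,0,1],[1.1,-37.7,-11,-90.9,1],[1.1,-37.7,-11,-90.9,1],[1.1,-37.7,-11,-90.9,1],[1.1,-37.7,-11,-90.9,1],[1.1,-37.7,-11,-90.9,1],[1.1,-37.7,-11,-90.9,1],[1.1,-37.7,-11,-90.9,1],[1.1,-37.7,-11,-90.9,1],[1.1,-37.7,-11,-90.9,1],[1.1,-37.7,-11,-90.9,1],[1.1,-37.7,-5,-90.9,1],[1.1,-37.7,0,-90.9,1],[1.1,-37.7,5,-90.9,1],[1.1,-37.7,5.5,-90.9,1],[1.1,-37.7,5.5,-90.9,1]]
  force: 50

```text
clock: 33.62
tcp_pos: [0.4137, 0.3841, 0.0489]
ee_rot: [0.0, 0.666, 0.746, 0.0]
contact_force: [-1.3, 0.4, -2.7]
gripper_width: 0.0421
gripper_force: 52.5
```

```bash
python3 -c "
from h import *
o=get_obs();print(o['tcp_pos'],o['contact_force'],o['gripper_width'])
togo(.4147,.3837,.036,96.5);togo(.40,.05,.16,96.5)"
```

```text
[0.41374312 0.38407262 0.04885757] [-1.29234093  0.36292459 -2.72996039] 0.04214767720781814
psi 96.51 shift cm [-0.05  0.09  1.29] turn 0.01
psi 96.51 shift cm [-33.03  -5.15 -11.13] turn 0.01
```

carry_out:
  plan:
    - [[0,0,0.7,0,1],[0,0,1.1,0,1],[0,0,1.3,0,1],[0,0,1.3,0,0.25],[0,0,1.3,0,0.25],[0,0,1.3,0,0.25],[0,0,-5,0,0.25],[0,0,-10,0,0],[0,0,-12,0,0]]

```text
clock: 34.75
tcp_pos: [0.4152, 0.3853, 0.1724]
ee_rot: [0.001, 0.665, 0.746, 0.003]
contact_force: [-0.2, 0.3, -0.1]
gripper_width: 0.0855
gripper_force: 0.0
```

```bash
python3 -c "
from h import *
c,W=look(); togo(.636,.2775,.12,110.8)
f=c['frame'][120:330,80:320,::-1]; cv2.imwrite('pics/t4c.png',cv2.resize(f,None,fx=2.8,fy=2.8,interpolation=cv2.INTER_CUBIC))"
```

```text
34.8 [0.4159 0.3859 0.1741] [0.3 1.  1.2]
 tell [0.6358 0.2781 0.0472]  hub [0.636 0.277]  blades [0.6361 0.2779] ang 20.7 px [181. 164.]
 tell [ 0.4288 -0.317   0.0586]  hub [ 0.4284 -0.3165]  blades [ 0.4297 -0.3461] ang 3.7 px [417. 264.]
 tell [ 0.4304 -0.3759  0.0605]  hub [ 0.4302 -0.3762]  blades [ 0.4298 -0.346 ] ang 2.6 px [441. 265.]
(array([ 0.44135141, -0.00632825]), (60.6021614074707, 205.07467651367188), np.float32(5.9344025), np.float64(-0.0013636889789830405), 1821, np.float64(0.07547170005362044))
psi 96.56 shift cm [-13.31  20.58   5.5 ] turn -14.24
```

View pics/t4c.png

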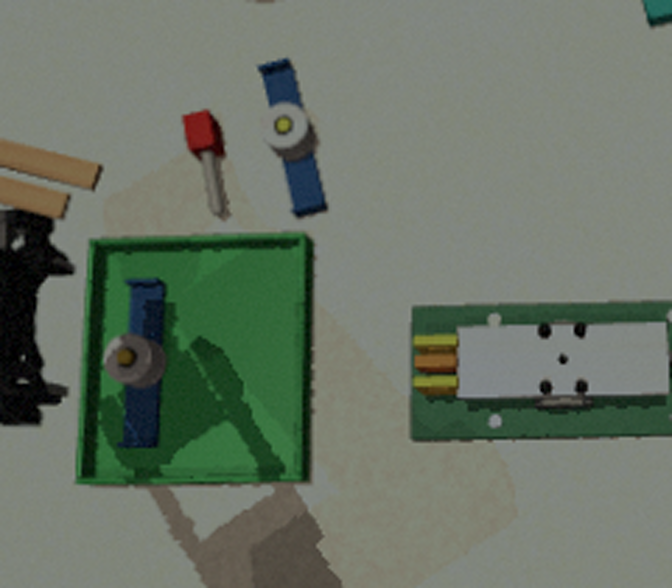

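The rotor in the green tray lies flat at crop (140,360). The fourth rotor is at crop (285,130), clear of the pin at crop (205,140).

carry_out:
  plan:
    - [[-13.3,20.6,0,-14.2,0],[-13.3,20.6,0,-14.2,0],[-13.3,20.6,0,-14.2,0],[-13.3,20.6,0,-14.2,0],[-13.3,20.6,3,-14.2,0],[-13.3,20.6,5.5,-14.2,0],[-13.3,20.6,5.5,-14.2,0],[-13.3,20.6,5.5,-14.2,0]]

```text
clock: 35.8
tcp_pos: [0.6332, 0.2754, 0.1135]
ee_rot: [0.0, 0.568, 0.823, 0.0]
contact_force: [-0.4, 0.3, 0.4]
gripper_width: 0.0854
gripper_force: 0.0
```

```bash
python3 -c "
from h import *
togo(.636,.2775,.02,110.7)"
```

```text
psi 110.77 shift cm [0.1  0.33 9.35] turn 0.07
```

carry_out:
  plan:
    - [[0.05,0.15,5,0,0],[0.05,0.15,8.0,0,0],[0.05,0.15,9.6,0,0],[0.05,0.15,9.6,0,0],[0.05,0.15,9.6,0,1],[0.05,0.15,9.6,0,1],[0.05,0.15,9.6,0,1],[0.05,0.15,9.6,0,1]]
  force: 40

```text
clock: 36.8
tcp_pos: [0.6364, 0.2769, 0.0196]
ee_rot: [0.001, 0.568, 0.823, 0.002]
contact_force: [2.0, 0.8, 5.3]
gripper_width: 0.0428
gripper_force: 41.9
```

```bash
python3 -c "
from h import *
togo(.4395,.0080,.125,5.7)
o=get_obs();print(o['tcp_pos'],o['contact_force'],o['gripper_width'])"
```

```text
psi 110.76 shift cm [-18.17 -27.89 -10.67] turn 105.06
[0.63640137 0.27692269 0.01962441] [2.040981   0.75074853 5.34337591] 0.04277928274123876
```

carry_out:
  plan:
    - [[0,0,-6,0,1],[0,0,-12,0,1],[0,0,-16,0,1],[-18.2,-27.9,-16,105,1],[-18.2,-27.9,-16,105,1],[-18.2,-27.9,-16,105,1],[-18.2,-27.9,-16,105,1],[-18.2,-27.9,-16,105,1],[-18.2,-27.9,-16,105,1],[-18.2,-27.9,-16,105,1],[-18.2,-27.9,-16,105,1],[-18.2,-27.9,-16,105,1],[-18.2,-27.9,-16,105,1],[-18.2,-27.9,-13,105,1],[-18.2,-27.9,-10.6,105,1],[-18.2,-27.9,-10.6,105,1],[-18.2,-27.9,-10.6,105,1]]
  force: 50

```text
clock: 38.92
tcp_pos: [0.4378, 0.0071, 0.1235]
ee_rot: [-0.0, 0.999, 0.05, -0.0]
contact_force: [-0.1, -1.5, -2.8]
gripper_width: 0.0426
gripper_force: 52.6
```

```bash
python3 -c "
from h import *
togo(.4390,.0080,.0946,5.7)
o=get_obs();print(o['tcp_pos'],o['contact_force'],o['gripper_width'])"
```

```text
psi 5.76 shift cm [ 0.13 -0.08  2.89] turn 0.06
[0.43783124 0.0070832  0.12352556] [-0.12472964 -1.46334416 -2.77280564] 0.04260774110303642
```

carry_out:
  plan:
    - [[0.1,-0.08,1.0,0,1],[0.1,-0.08,1.7,0,1],[0.1,-0.08,2.3,0,1],[0.1,-0.08,2.7,0,1],[0.1,-0.08,3.05,0,1],[0.1,-0.08,3.05,0,1]]

```text
clock: 39.67
tcp_pos: [0.439, 0.0079, 0.0946]
ee_rot: [-0.0, 0.999, 0.05, -0.001]
contact_force: [-5.9, 0.4, 12.5]
gripper_width: 0.0422
gripper_force: 54.6
```

carry_out:
  plan:
    - [[0,0,-0.05,0,0.25],[0,0,-0.1,0,0.25],[0,0,-0.2,0,0.25],[0,0,-5,0,0.25],[0,0,-11,0,0.25],[-14,0,-15,0,0.25],[-14,0,-15,0,0.25],[-14,0,-15,0,0.25],[-14,0,-15,0,0.25],[-14,0,-15,0,0.25],[-14,0,-15,0,0.25],[-14,0,-15,0,0.25],[-14,0,-15,0,0.25]]

```text
clock: 41.3
tcp_pos: [0.2996, -0.006, 0.2425]
ee_rot: [-0.0, 0.999, 0.05, -0.001]
contact_force: [-0.4, 0.4, 0.4]
gripper_width: 0.0639
gripper_force: 0.0
```

```bash
python3 -c "
from h import *
look(); togo(.4395,.008,.103,5.7)"
```

```text
41.35 [ 0.2996 -0.006   0.2425] [-0.7  0.8 -0.4]
 tell [ 0.4404 -0.0067  0.1266]  hub [ 0.4405 -0.0025]  blades [0.4387 0.0041] ang -84.5 px [288. 245.]
 tell [0.4122 0.3839 0.0607]  hub [0.4126 0.3847]  blades [0.4118 0.3837] ang 6.4 px [124. 247.]
 tell [ 0.4287 -0.3168  0.0593]  hub [ 0.4283 -0.3162]  blades [ 0.4298 -0.3457] ang 4.3 px [417. 264.]
 tell [ 0.4305 -0.3768  0.0576]  hub [ 0.4304 -0.3756]  blades [ 0.4298 -0.3458] ang 2.5 px [441. 265.]
(array([0.43993518, 0.00642203]), (60.469486236572266, 171.1982879638672), np.float32(5.7436066), np.float64(0.24659287327481028), 764, np.float64(0.0769247539333658))
psi 5.77 shift cm [1.407e+01 1.000e-02 1.394e+01] turn 0.07
```

Tilt is +0.247, so this one is heavy and goes in the red tray's last slot.

carry_out:
  plan:
    - [[6,0.05,0,0,0],[12,0.05,0,0,0],[14.0,0.05,2,0,0],[14.0,0.05,8,0,0],[14.0,0.05,11.5,0,0],[14.0,0.05,13.3,0,0],[14.0,0.05,13.9,0,0],[14.0,0.05,13.9,0,0.3],[14.0,0.05,13.9,0,1],[14.0,0.05,13.9,0,1],[14.0,0.05,13.9,0,1],[14.0,0.05,13.9,0,1],[14.0,0.05,13.9,0,1]]
  force: 40

```text
clock: 42.98
tcp_pos: [0.4405, 0.0071, 0.1055]
ee_rot: [0.0, 0.999, 0.05, 0.002]
contact_force: [0.3, -2.2, 6.0]
gripper_width: 0.0423
gripper_force: 40.2
```

```bash
python3 -c "
from h import *
o=get_obs();print(o['tcp_pos'],o['contact_force'],o['gripper_width'])
togo(.4272,-.2570,.050,93.1)"
```

```text
[0.44046433 0.00711378 0.10550289] [ 0.30796536 -2.17275952  5.99417073] 0.042263453705705445
psi 5.77 shift cm [-3.99 26.14  5.56] turn -87.33
```

carry_out:
  plan:
    - [[0,0,-4,0,1],[0,0,-9,0,1],[-4.0,26.1,-11,-87.3,1],[-4.0,26.1,-11,-87.3,1],[-4.0,26.1,-11,-87.3,1],[-4.0,26.1,-11,-87.3,1],[-4.0,26.1,-11,-87.3,1],[-4.0,26.1,-11,-87.3,1],[-4.0,26.1,-11,-87.3,1],[-4.0,26.1,-11,-87.3,1],[-4.0,26.1,-11,-87.3,1],[-4.0,26.1,-11,-87.3,1],[-4.0,26.1,-5,-87.3,1],[-4.0,26.1,0,-87.3,1],[-4.0,26.1,5,-87.3,1],[-4.0,26.1,5.5,-87.3,1],[-4.0,26.1,5.5,-87.3,1]]
  force: 50

```text
clock: 45.1
tcp_pos: [0.4258, -0.2565, 0.0493]
ee_rot: [0.0, 0.688, 0.725, 0.0]
contact_force: [0.4, -0.1, -2.0]
gripper_width: 0.0416
gripper_force: 52.5
```

```bash
python3 -c "
from h import *
o=get_obs();print(o['tcp_pos'],o['contact_force'],o['gripper_width'])
togo(.4272,-.2570,.0365,93.1)"
```

```text
[ 0.42576882 -0.25650962  0.04934852] [ 0.42259075 -0.12123853 -2.01201659] 0.0416295465020068
psi 93.0 shift cm [-0.06  0.14  1.28] turn -0.1
```

carry_out:
  plan:
    - [[0,0.1,0.7,0,1],[0,0.1,1.1,0,1],[0,0.1,1.3,0,1],[0,0.1,1.3,0,0.25],[0,0.1,1.3,0,0.25],[0,0.1,1.3,0,0.25],[0,0.1,-5,0,0.25],[0,0.1,-11,0,0],[6,0.1,-17,0,0],[12,0.1,-17,0,0],[18,0.1,-17,0,0],[22,0.1,-17,0,0],[22,0.1,-17,0,0]]

```text
clock: 46.72
tcp_pos: [0.4138, -0.0335, 0.2188]
ee_rot: [-0.0, 0.686, 0.728, 0.0]
contact_force: [-0.2, -0.4, -0.3]
gripper_width: 0.0855
gripper_force: 0.0
```

```bash
python3 - <<'E'
from h import *
c,W=look(); cv2.imwrite("pics/t5.png",c["frame"][:,:,::-1])
f=c["frame"]; a=f[140:215,130:190,::-1]; b=f[200:325,360:470,::-1]
a=cv2.resize(a,(400,500),interpolation=cv2.INTER_CUBIC); b=cv2.resize(b,(390,500),interpolation=cv2.INTER_CUBIC)
cv2.imwrite("pics/t5c.png",np.hstack([a,b]))
hsv=cv2.cvtColor(f,cv2.COLOR_RGB2HSV); x,y,z=W[...,0],W[...,1],W[...,2]
red=(cv2.inRange(hsv,(0,120,30),(8,255,255))|cv2.inRange(hsv,(172,120,30),(180,255,255)))>0
near=(abs(x-.62)<.06)&(abs(y-.35)<.05)
top=red&near&(z>.031)&(z<.045); print("head top",top.sum(),blob(W,red&near,.031,.045),W[top].mean(0))
rod=near&~red&(z>.014)&(z<.032)|((abs(x-.575)<.035)&(abs(y-.345)<.03)&(z>.014)&(z<.032)&~red)
P=W[rod]; e=np.linalg.svd(P[:,:2]-P[:,:2].mean(0),full_matrices=False)[2][0]
print("rod",rod.sum(),P.mean(0),"ang",wrap(np.degrees(np.arctan2(e[1],e[0]))),blob(W,rod),P[:,0].min())
E
```

```text
46.775 [ 0.4143 -0.0352  0.2189] [ 0.   0.1 -0.2]
 tell [0.4123 0.3831 0.0622]  hub [0.4125 0.3849]  blades [0.4116 0.3838] ang 6.3 px [124. 247.]
 tell [ 0.4249 -0.2554  0.0596]  hub [ 0.4243 -0.2564]  blades [ 0.4273 -0.2856] ang 3.0 px [391. 264.]
 tell [ 0.4285 -0.3159  0.0618]  hub [ 0.4285 -0.3169]  blades [ 0.4288 -0.3167] ang -0.9 px [417. 264.]
 tell [ 0.4302 -0.3758  0.0602]  hub [ 0.4304 -0.3761]  blades [ 0.4297 -0.346 ] ang 2.4 px [441. 265.]
(array([0.43574698, 0.04703806]), (59.06336975097656, 98.16438293457031), np.float32(4.84494), np.float64(0.0019964364601438665), 452, np.float64(0.07537881091788232))
head top 124 (array([0.62834045, 0.35983722]), np.float32(35.94763), np.float32(24.071209), np.float32(18.945625)) [0.62774304 0.35938149 0.03572522]
rod 115 [0.58381389 0.34472304 0.02266112] ang 19.9761671428069 (array([0.59845703, 0.35256226]), np.float32(94.97189), np.float32(21.750391), np.float32(14.858978)) 0.5533757558441235
```

View pics/t5c.png

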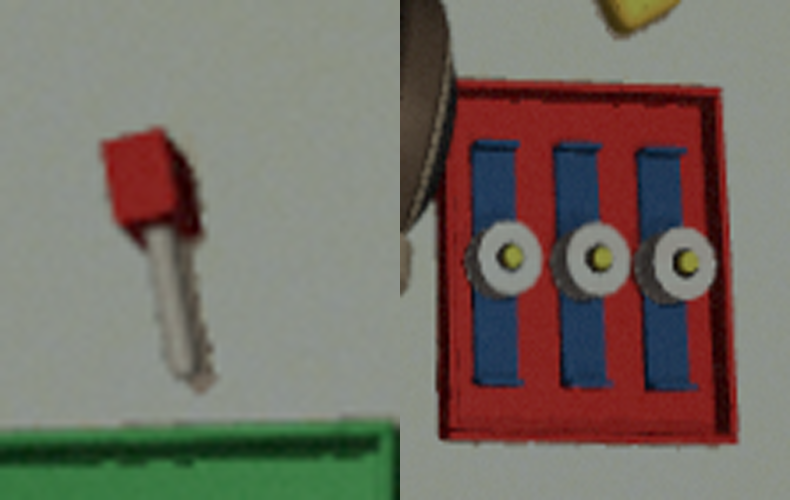

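The red tray holds three flat rotors, with hubs at crop (510,258), (600,258) and (688,262). The pin's head is at crop (145,175) with the rod tip at (185,375). All rotors are sorted, so I'll fetch the pin.

```bash
python3 -c "
from h import *
togo(.6337,.3615,.10,19)"
```

```text
psi 93.29 shift cm [38.36 24.17 11.88] turn 74.29
```

carry_out:
  plan:
    - [[38.4,24.2,0,74.3,0],[38.4,24.2,0,74.3,0],[38.4,24.2,0,74.3,0],[38.4,24.2,0,74.3,0],[38.4,24.2,0,74.3,0],[38.4,24.2,0,74.3,0],[38.4,24.2,0,74.3,0],[38.4,24.2,0,74.3,0],[38.4,24.2,6,74.3,0],[38.4,24.2,11.9,74.3,0],[38.4,24.2,11.9,74.3,0],[38.4,24.2,11.9,74.3,0]]

```text
clock: 48.28
tcp_pos: [0.6377, 0.3592, 0.1013]
ee_rot: [-0.0, 0.987, 0.162, 0.001]
contact_force: [0.8, 0.4, 0.9]
gripper_width: 0.0854
gripper_force: 0.0
```

```bash
python3 -c "
from h import *
togo(.6337,.3615,.008,19)"
```

```text
psi 18.67 shift cm [-0.33 -0.35  9.33] turn -0.33
```

carry_out:
  plan:
    - [[-0.1,-0.1,5,0,0],[-0.1,-0.1,8,0,0],[-0.1,-0.1,9.2,0,0],[-0.1,-0.1,9.2,0,0],[-0.1,-0.1,9.2,0,0.4]]

```text
clock: 48.9
tcp_pos: [0.6367, 0.3615, 0.011]
ee_rot: [-0.001, 0.987, 0.163, 0.003]
contact_force: [-0.4, 0.6, 0.5]
gripper_width: 0.0697
gripper_force: 0.0
```

```bash
python3 -c "
from h import *
o=get_obs();print(o['tcp_pos'],o['contact_force'],o['gripper_width'])
togo(.6337,.3615,.008,19)"
```

```text
[0.63672347 0.36151598 0.01096596] [-0.42281647  0.62698038  0.506895  ] 0.06968108728106129
psi 18.75 shift cm [-0.29 -0.1   0.3 ] turn -0.25
```

carry_out:
  plan:
    - [[-0.25,-0.1,0.1,0,0.4],[-0.25,-0.1,0.1,0,1],[-0.25,-0.1,0.1,0,1],[-0.25,-0.1,0.1,0,1],[-0.25,-0.1,0.1,0,1],[-0.25,-0.1,0.1,0,1]]
  force: 60

```text
clock: 49.65
tcp_pos: [0.6322, 0.361, 0.0076]
ee_rot: [-0.0, 0.987, 0.163, 0.001]
contact_force: [0.3, 0.3, 4.3]
gripper_width: 0.0255
gripper_force: 59.7
```

```bash
python3 -c "
from h import *
o=get_obs();print(o['tcp_pos'],o['contact_force'],o['gripper_width'])
togo(.5604,.1256,.12,5.7)"
```

```text
[0.63223932 0.36102769 0.00755618] [0.33255961 0.29127351 4.3154097 ] 0.025521062731824702
psi 18.76 shift cm [-14.36  19.98 -11.27] turn 13.06
```

carry_out:
  plan:
    - [[0,0,-6,0,1],[0,0,-12,0,1],[-14.4,20.0,-12,13.1,1],[-14.4,20.0,-12,13.1,1],[-14.4,20.0,-12,13.1,1],[-14.4,20.0,-12,13.1,1],[-14.4,20.0,-12,13.1,1],[-14.4,20.0,-8,13.1,1],[-14.4,20.0,-5,13.1,1],[-14.4,20.0,-5,13.1,1],[-14.4,20.0,-5,13.1,1]]

```text
clock: 51.02
tcp_pos: [0.5604, 0.1257, 0.0572]
ee_rot: [-0.0, 0.999, 0.05, 0.0]
contact_force: [-0.2, -1.0, -0.2]
gripper_width: 0.0252
gripper_force: 59.4
```

```bash
python3 - <<'E'
from h import *
o=get_obs();print(o['tcp_pos'],o['contact_force'],o['gripper_width'])
togo(.5604,.1256,.0546,5.7)
c,W=shot("top"); f=c["frame"]; x,y,z=W[...,0],W[...,1],W[...,2]
t=o['tcp_pos']; m=(x>t[0]-.1)&(x<t[0]-.05)&(abs(y-.12)<.03)&(z>.05)&(z<.10)
P=W[m]
for lo in np.arange(t[0]-.1,t[0]-.05,.01):
    k=(P[:,0]>lo)&(P[:,0]<lo+.01); 
    if k.any(): print(k.sum(),P[k].mean(0),P[k][:,1].min(),P[k][:,1].max(),P[k][:,2].max())
e=(z>.079)&(z<.095)&(abs(y-.112)<.03)&(abs(x-.43)<.035); print("ears",blob(W,e))
print(beam(c,W))
a=f[175:275,200:330,::-1]; cv2.imwrite("pics/t6c.png",cv2.resize(a,None,fx=5,fy=5,interpolation=cv2.INTER_CUBIC))
E
```

```text
[0.56037764 0.12569438 0.05719436] [-0.18654147 -1.04129894 -0.22854472] 0.02523259180619826
psi 5.7 shift cm [0.   0.01 0.26] turn -0.0
3 [0.46120998 0.09372218 0.07480304] 0.0913438235577661 0.09618959876357604 0.07568260120774717
ears (array([0.43086502, 0.09520529]), np.float32(41.974712), np.float32(15.301545), np.float32(1.3875504))
(array([ 0.44096738, -0.00408395]), (60.457950592041016, 200.35794067382812), np.float32(5.773514), np.float64(-7.08590277342154e-05), 1841, np.float64(0.07544681623632112))
```

View pics/t6c.png

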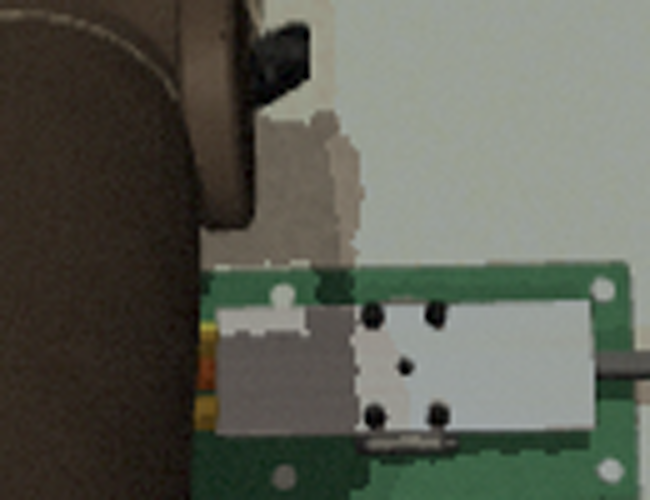

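The arm hides the pin and the ears in the top view, so I'll use the side camera.

```bash
python3 - <<'E'
from h import *
c,W=shot("side"); f=c["frame"]; x,y,z=W[...,0],W[...,1],W[...,2]
hsv=cv2.cvtColor(f,cv2.COLOR_RGB2HSV)
m=(x>.465)&(x<.525)&(abs(y-.122)<.03)&(z>.045)&(z<.10)
P=W[m]; print(m.sum())
for lo in np.arange(.465,.525,.01):
    k=(P[:,0]>lo)&(P[:,0]<lo+.01)
    if k.any(): print(k.sum(),P[k].mean(0).round(4),P[k][:,1:].min(0).round(4),P[k][:,1:].max(0).round(4))
print("tip",P[:,0].min())
yl=cv2.inRange(hsv,(18,120,50),(35,255,255))>0
e=yl&(z>.02)&(z<.095)&(abs(y-.115)<.04)&(abs(x-.43)<.04)
for lo in np.arange(.40,.46,.004):
    k=e&(x>lo)&(x<lo+.004)
    if k.sum()>2: print("ear",lo.round(3),k.sum(),y[k].min().round(4),y[k].max().round(4),z[k].max().round(4))
a=f[180:270,215:345,::-1]; cv2.imwrite("pics/s6c.png",cv2.resize(a,None,fx=6,fy=6,interpolation=cv2.INTER_CUBIC))
E
```

```text
59
4 [0.483  0.1228 0.0705] [0.1184 0.0656] [0.126  0.0726]
15 [0.4902 0.1228 0.0696] [0.115  0.0659] [0.1265 0.0753]
13 [0.5005 0.125  0.072 ] [0.1187 0.0648] [0.1316 0.0762]
12 [0.5099 0.1259 0.0717] [0.1186 0.0656] [0.1315 0.0788]
15 [0.5201 0.1269 0.0715] [0.1183 0.0648] [0.1323 0.079 ]
tip 0.4828157230423832
ear 0.404 3 0.125 0.129 0.0751
ear 0.408 28 0.1056 0.1348 0.0905
ear 0.412 31 0.1013 0.1354 0.0899
ear 0.416 22 0.0927 0.1242 0.0853
ear 0.44 16 0.1299 0.1371 0.0858
ear 0.444 28 0.1065 0.1389 0.0901
ear 0.448 25 0.0992 0.1374 0.0909
ear 0.452 6 0.0996 0.1042 0.0699
```

View pics/s6c.png

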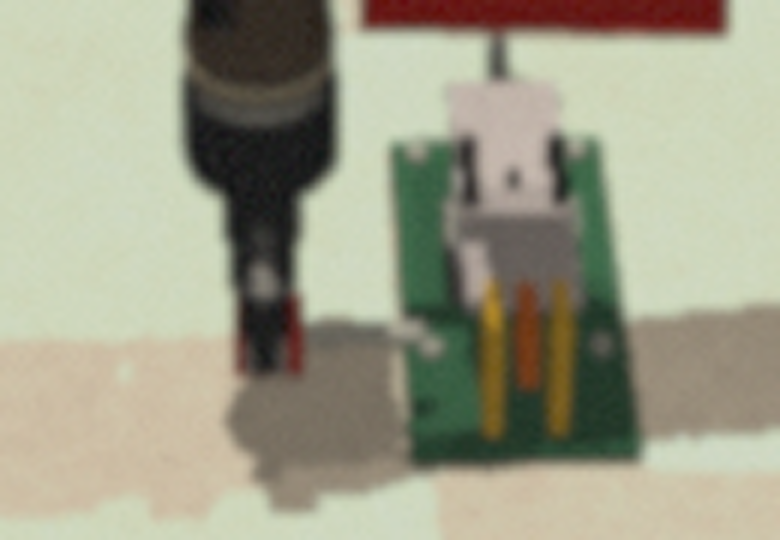

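The rod is level and points at the ears, at crop (305–405,333). I'll lower 2.6 mm and start inserting along tool -x.

carry_out:
  plan:
    - [[0,0,0.26,0,1],[0,0,0.26,0,1],[-1,0,0.26,0,1],[-2,0,0.26,0,1],[-3,0,0.26,0,1],[-3.5,0,0.26,0,1],[-3.5,0,0.26,0,1]]

```text
clock: 52.0
tcp_pos: [0.5243, 0.1215, 0.0542]
ee_rot: [-0.0, 0.999, 0.049, -0.0]
contact_force: [0.8, 0.2, -1.1]
gripper_width: 0.0253
gripper_force: 59.4
```

carry_out:
  plan:
    - [[-0.5,0,0,0,1],[-1.0,0,0,0,1],[-1.5,0,0,0,1],[-2.0,0,0,0,1],[-2.0,0,0,0,1]]

```text
clock: 52.62
tcp_pos: [0.5043, 0.1195, 0.054]
ee_rot: [0.0, 0.999, 0.049, -0.0]
contact_force: [0.2, 0.6, -1.2]
gripper_width: 0.0254
gripper_force: 59.4
```

```bash
python3 - <<'E'
from h import *
o=get_obs();print(o['tcp_pos'],o['contact_force'],o['moment'],o['gripper_width'])
togo(.4724,.1168,.0546,5.7)
E
```

```text
[0.50429307 0.11947567 0.05403473] [ 0.18948045  0.5696179  -1.19157057] [ 0.01114606 -0.01722627 -0.00646651] 0.02536780993647204
psi 5.66 shift cm [-3.2  -0.05 -0.05] turn -0.04
```

There's no contact and the tip is already past the tongue. I'll continue until the head meets the ear.

carry_out:
  plan:
    - [[-1.0,0,0,0,1],[-2.0,0,0,0,1],[-2.6,0,0,0,1],[-3.0,0,-0.05,0,1],[-3.2,0,-0.05,0,1],[-3.3,0,-0.05,0,1],[-3.3,0,-0.05,0,1]]

```text
clock: 53.5
tcp_pos: [0.4723, 0.1163, 0.0547]
ee_rot: [-0.0, 0.999, 0.049, 0.0]
contact_force: [-1.1, -0.5, -0.5]
gripper_width: 0.0254
gripper_force: 59.4
```

carry_out:
  plan:
    - [[-0.15,0,0,0,1],[-0.3,0,0,0,1],[-0.4,0,0,0,1],[-0.4,0,0,0,1]]

```text
clock: 54.0
tcp_pos: [0.4707, 0.1161, 0.0557]
ee_rot: [-0.0, 0.999, 0.05, 0.003]
contact_force: [5.2, 0.2, -1.4]
gripper_width: 0.025
gripper_force: 61.8
```

The head touches the ear at 5 N. I'll ease down so the rod rests in the holes, press a little more, and release.

carry_out:
  plan:
    - [[-0.1,0,0.15,0,1],[-0.2,0,0.3,0,1],[-0.2,0,0.3,0,1]]

```text
clock: 54.38
tcp_pos: [0.4707, 0.1162, 0.0533]
ee_rot: [-0.0, 0.999, 0.05, 0.005]
contact_force: [7.5, 0.3, -0.9]
gripper_width: 0.0251
gripper_force: 63.0
```

carry_out:
  plan:
    - [[0,0,0,0,0.5],[0,0,0,0,0.5],[0,0,0,0,0.5],[0,0,-5,0,0.4],[0,0,-11,0,0.4],[0,0,-17,0,0.4],[10,0,-19,0,0.4],[14,0,-19,0,0.4],[14,0,-19,0,0.4]]

```text
clock: 55.5
tcp_pos: [0.6077, 0.1296, 0.2421]
ee_rot: [-0.0, 0.999, 0.049, 0.0]
contact_force: [-1.1, 0.3, -0.5]
gripper_width: 0.0515
gripper_force: 0.0
```

```bash
python3 - <<'E'
from h import *
o=get_obs();print(o['tcp_pos'],o['contact_force'])
c,W=shot("side","s7.png"); f=c["frame"]; x,y,z=W[...,0],W[...,1],W[...,2]
hsv=cv2.cvtColor(f,cv2.COLOR_RGB2HSV)
red=cv2.inRange(hsv,(0,120,30),(8,255,255))>0; m=red&(abs(x-.47)<.05)&(abs(y-.12)<.05)
P=W[m]; print(m.sum(),P.min(0),P.max(0))
m=(x<.41)&(x>.37)&(abs(y-.108)<.025)&(z>.05)&(z<.085); print("rod end",m.sum(),W[m].min(0) if m.any() else 0, W[m].mean(0))
a=f[180:270,215:345,::-1]; cv2.imwrite("pics/s7c.png",cv2.resize(a,None,fx=6,fy=6,interpolation=cv2.INTER_CUBIC))
look()
E
```

```text
[0.60768524 0.12960004 0.24210719] [-1.07384938  0.28364367 -0.48523115]
148 [0.43584802 0.10332432 0.03905603] [0.49286061 0.13649278 0.08372915]
rod end 32 [0.39590234 0.08590722 0.05275517] [0.40406603 0.10945772 0.07158132]
55.6 [0.606  0.1295 0.2411] [ 0.2  0.2 -0.8]
 tell [ 0.4253 -0.2551  0.0585]  hub [ 0.4243 -0.2555]  blades [ 0.4273 -0.286 ] ang 3.4 px [391. 264.]
 tell [ 0.4281 -0.316   0.0606]  hub [ 0.4285 -0.3168]  blades [ 0.4288 -0.3164] ang 4.1 px [416. 264.]
 tell [ 0.4307 -0.3765  0.0573]  hub [ 0.4303 -0.376 ]  blades [ 0.4297 -0.3459] ang 2.1 px [441. 265.]
(array([0.44031277, 0.00432684]), (64.71678924560547, 226.7036590576172), np.float32(7.399887), np.float64(-0.0025885568407430105), 1866, np.float64(0.07540263954625187))
```

View pics/s7c.png

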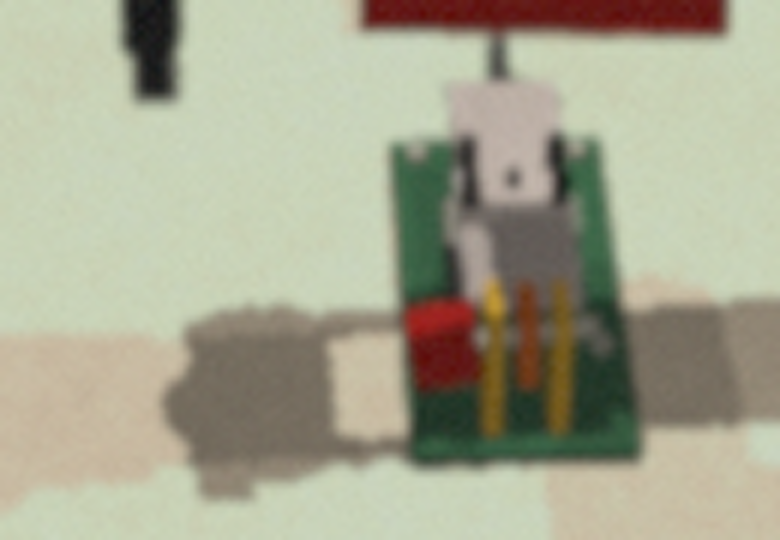

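The pin goes through both ears and the tongue, with its tip showing at crop (597,342). There's a sliver of rod visible between the head and the ear at (480,337). I'll push the head home with closed fingers.

```bash
python3 -c "
from h import *
togo(.5107,.1206,.052,5.7)"
```

```text
psi 5.63 shift cm [-9.54 -0.05 18.93] turn -0.07
```

carry_out:
  plan:
    - [[0,0,5,0,1],[-5,0,10,0,1],[-9.5,0,12,0,1],[-9.5,0,16,0,1],[-9.5,0,18.9,0,1],[-9.5,0,18.9,0,1],[-10.0,0,18.9,0,1],[-10.4,0,18.9,0,1],[-10.4,0,18.9,0,1]]

```text
clock: 56.72
tcp_pos: [0.5026, 0.1194, 0.054]
ee_rot: [-0.0, 0.999, 0.049, 0.001]
contact_force: [0.1, 0.2, 1.2]
gripper_width: -0.0
gripper_force: 0.1
```

carry_out:
  plan:
    - [[-0.2,0,0,0,1],[-0.4,0,0,0,1],[-0.5,0,0,0,1],[-0.5,0,0,0,1]]

```text
clock: 57.22
tcp_pos: [0.5016, 0.1193, 0.0549]
ee_rot: [-0.0, 0.999, 0.049, 0.005]
contact_force: [6.1, -0.3, 2.8]
gripper_width: 0.0002
gripper_force: 3.1
```

carry_out:
  plan:
    - [[-0.3,0,0,0,1],[-0.6,0,0,0,1],[-0.8,0,0,0,1],[-0.8,0,0,0,1]]

```text
clock: 57.72
tcp_pos: [0.4997, 0.1192, 0.0576]
ee_rot: [-0.001, 0.999, 0.049, 0.011]
contact_force: [12.5, 0.9, 7.5]
gripper_width: -0.0
gripper_force: 5.9
```

```bash
python3 - <<'E'
from h import *
o=get_obs();print(o['tcp_pos'],o['contact_force'])
c,W=shot("side","s8.png"); f=c["frame"]
a=f[210:260,270:330,::-1]; cv2.imwrite("pics/s8c.png",cv2.resize(a,None,fx=10,fy=10,interpolation=cv2.INTER_CUBIC))
E
```

```text
[0.49967072 0.11924132 0.05762185] [12.5014839   0.92821344  7.48615451]
```

View pics/s8c.png

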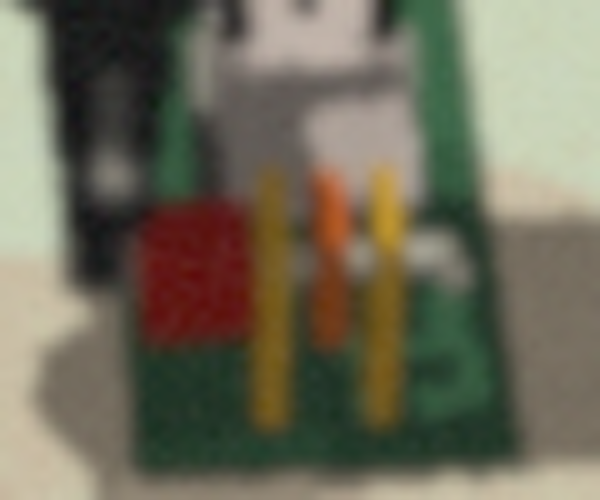

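The head is now flush against the ear at crop (250,270), and the tip sticks out on the far side at (455,260). I'll back off along +x and check that it stays.

carry_out:
  plan:
    - [[0.3,0,0,0,1],[0.8,0,0,0,1],[2,0,0,0,1],[6,0,0,0,1],[8,0,-6,0,1],[8,0,-12,0,1],[12,0,-16,0,1],[12,0,-16,0,1],[12,0,-16,0,1]]

```text
clock: 58.9
tcp_pos: [0.6064, 0.1295, 0.2104]
ee_rot: [0.0, 0.999, 0.049, -0.003]
contact_force: [0.2, 0.1, -0.3]
gripper_width: -0.0
gripper_force: 0.0
```

```bash
python3 - <<'E'
from h import *
c,W=shot("side","s9.png"); f=c["frame"]
a=f[210:260,270:330,::-1]; a=cv2.resize(a,None,fx=9,fy=9,interpolation=cv2.INTER_CUBIC)
x,y,z=W[...,0],W[...,1],W[...,2]
red=cv2.inRange(cv2.cvtColor(f,cv2.COLOR_RGB2HSV),(0,120,30),(8,255,255))>0; m=red&(abs(x-.47)<.05)&(abs(y-.12)<.05)
P=W[m]; print(m.sum(),np.percentile(P,[5,50,95],axis=0).round(4))
c,W=look(); b=cv2.resize(c["frame"][140:330,90:470,::-1],(780,390)); b=b[:, :]
cv2.imwrite("pics/s9c.png",a)
cv2.imwrite("pics/t9.png",b)
E
```

```text
144 [[0.458  0.1078 0.0456]
 [0.4731 0.1278 0.07  ]
 [0.4885 0.1334 0.0795]]
59.0 [0.6055 0.1295 0.2095] [ 0.2 -0.3 -1.4]
 tell [ 0.4251 -0.2547  0.0601]  hub [ 0.4243 -0.2558]  blades [ 0.4273 -0.2859] ang 2.3 px [391. 264.]
 tell [ 0.428  -0.3165  0.0601]  hub [ 0.4283 -0.316 ]  blades [ 0.4283 -0.3168] ang 10.0 px [417. 264.]
 tell [ 0.4302 -0.3747  0.0616]  hub [ 0.4304 -0.3764]  blades [ 0.4296 -0.3458] ang 2.7 px [441. 265.]
(array([0.44046179, 0.0042509 ]), (64.70425415039062, 227.08912658691406), np.float32(7.4136047), np.float64(-0.0024803179399629826), 1856, np.float64(0.07538683951892702))
```

View pics/s9c.png

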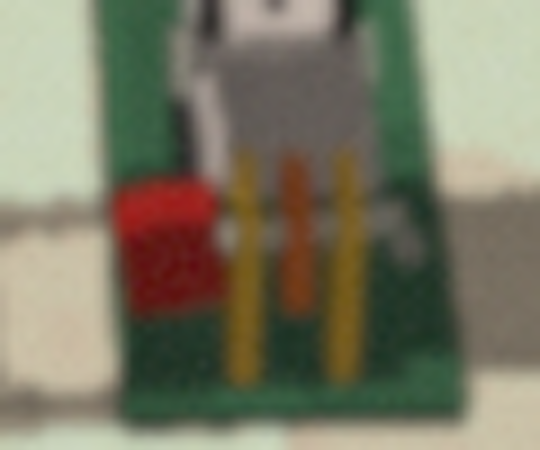

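The head sags by its own hole clearance, so its lower edge rests against the ear, while the rod passes through all three holes and the beam stays level. The red tray is unchanged. I'm handing the job in.

```bash
python3 -c "
from rig import job_done
print(job_done())"
```

```text
the job is handed in; nothing more can be done
None
```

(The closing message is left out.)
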